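Open the purge valve behind the printer's push-to-open hatch

ROBOT

A 7-joint arm with a two-finger parallel gripper is mounted at the origin on the work surface. World frame = base frame: x ahead of the robot, y to its left, z up, the work surface at z = 0. Lengths are in m, angles in rad, forces in N, time in s.
With the tool pointing down it reaches from about 0.425 to 0.825 m from the base axis. Payload 3.6 kg.
Tool frame: the origin (TCP) lies at the very end of the fingers, on their centre line; the grasp point (between the pads) lies r.grip_depth behind it (r.grip_depth is the distance from the TCP to the grasp point, in m); z points along the fingers, y is the direction in which the jaws open and shut (so a half turn about z gives the same grasp; the last joint's range is limited). The gripper opens to 93 mm and grips with 3 to 60 N. Pads are 15 mm wide; open, the fingers measure 128 mm over their backs; the gripper's body (75 mm by 188 mm) begins 65 mm behind the grasp point.
Start: joints at [-1.339, 0.615, -0.013, 1.423, 0.008, 1.103, -0.04], TCP at [0.166, 0.628, 0.194] pointing down, gripper open.
Joint ranges: [-3.12, 3.12], [-0.3, 2.06], [-1.34, 1.32], [0.26, 2.42], [-1.36, 4.5], [0.01, 1.98], [-2.84, 2.84]. Speed limits (rad/s): [2.79, 2.79, 3.14, 3.14, 3.14, 3.14, 3.14].

INTERFACE

Orientations are given as a unit quaternion [w, x, y, z].
In Python, from plant import r gives the robot as it stands.
- The arm moves only by the shell command python3 -m handwheel 'ROWS' [FORCE]. ROWS is text: rows parted by semicolons, each of 7 numbers parted by spaces: the shift along the tool's x, y, z in mm, then the turn, a rotation vector about the tool's x, y, z in rad, then the closure, from 0 (fully open) to 1 (shut). A call has 1 to 12 rows; each row is the pose to reach, as a shift and turn from the pose commanded when the call began, along the tool's axes at that moment; what a row does not reach only later rows make up. A row lasts 1/12 s, in which the tool goes at most 41.7 mm and 7.16 degrees, less where a joint would pass 70% of its speed; a pose out of reach is approached as far as the arm can. A call with a gripper value outside its range is refused whole. The fingers move at their own pace and stop on an object; FORCE is the grip in N (left out, the last holds). Time passes only in rows, so rows that repeat a pose let the fingers close. It gives the time, the measured TCP pose, the force and the opening at its end, in the units of the state.
- r.get_obs(): the state, without advancing time (a new reading comes with each control period).
- r.snapshot(name): name is "scene" or "top"; returns the picture (384x512x3 uint8, red, green, blue); there is no depth.
- r.camera_info(name): a dict with "K" (3x3 intrinsics, pixels), "R" (3x3) and "t" (3): a world point X has camera coordinates R X + t. Camera axes: x right, y down, z forward; pixel columns grow to the right and rows downward; lengths in m; the calibration is good to about 2 mm. A picture is of the moment at which its call begins. camera_info takes no time and is no camera call.
- r.job_done(): hands the job in, once; it reports no verdict.
Trained networks look in the newest picture that a camera, given by its name, has taken for a name from the list of things; names that differ only in an ending like _2 or _b are one class to them, and where a whole thing is asked for, a point or a joint stands for the part that bears it (a point fixed in the world has none). Each returns a list of dicts, best first, with "confidence" (0 to 1); they miss things now and then, are a little off and sometimes report something else, mostly with a low value. They report only what shows in the picture. A call takes as long as a camera call. They do not tell look-alikes from the thing itself.
- r.spot_in(camera, label): "extent" ([centre column, centre row, width, height] in pixels, round what is visible of it).
The state is a dict: "clock": time; "joint_positions": joint angles; "qd": joint speeds; "joint_efforts": joint torques, N m; "position": TCP position; "eef_rot": TCP orientation; "force": force on the tool from outside, world axes, zero at the start; "wrist_torque": the same for the moment, N m; "opening": finger opening in m.
Only numpy, scipy, OpenCV 4.12 (cv2) and the standard library are available. Lean on these libraries where they do the work, as an engineer would, in place of code of your own. Each camera call takes 0.05 s, during which the arm holds its last target.

TASK

The tall bare-metal canister stands where the purge unit's hatch swings down: first stand it upright on the low steel tray beside the bottle there. Then push the hatch in near its upper edge so that its spring catch pops it ajar, swing it right down to its stop, and turn the ball knob behind it clockwise (seen facing the knob) as far as it goes. Leave the two bottles and the scraper where they are.

Things in the scene. Friction and masses are not known exactly. Their poses are not given: they have to be found in the camera images.
- console: Fixed grey purge unit, front facing away from the robot and to its right: a box 300 mm wide (y), 90 mm thick, its 240 mm long face sloped 40 degrees from level. Origin on the bench below the face centre; own x level, from front to back; y left, seen facing the front; z up. Face's lower front edge 69 mm, upper back edge 223 mm up. Recess behind the hatch: 180 mm up-slope x 200 mm x 84 mm deep.
- face_centre (a point): Fixed point at the centre of the sloped face (and of the shut hatch's outer surface, flush with it), 146 mm above the bench; axes as the console's. In them the face's outward normal is (-sin 40, 0, cos 40 degrees) and up-slope is (cos 40, 0, sin 40 degrees).
- hatch (a joint): Hatch angle, rad: 0 shut and flush, stop at 2.3. Plain aluminium flap, no handle, 180 mm up-slope x 194 mm wide x 6 mm, 0.28 kg, hinged at its lower edge; opens up and over to the front. Pushing it in 4 to 6 mm at the upper edge (some 5 to 8 N, within 60 mm of that edge, square to the face; solid stop at 9 mm) frees the catch; let go, it rises in 1 s to about 0.4 rad.
- hatch_edge (a point): Middle of the hatch's free (upper) edge, outer surface; moves with the hatch. Own x from hinge to edge, y left, z out of the outer surface. Ajar (0.4 rad) the hatch rests on a thin spring pin 70 mm right (-y) of the middle, falling back on it until drawn past 0.87 rad (upright); then it falls by itself to 2.3, jutting almost level to the front, 90 to 115 mm up.
- hatch_hinge (a point): Middle of the hatch's hinge line along its lower edge, 90 mm down-slope from face_centre; stays in place.
- valve (a joint): Angle of the ball knob in rad, growing clockwise as seen facing the knob (turning about the inward normal of the face); starts between 0 and 0.3, stop at 1.4. Needs about 0.18 N m. A pointer on the skirt under the ball points up-slope at 0 and to console -y (the right) near the stop.
- knob_centre (a point): Centre of the smooth black ball knob, 56 mm diameter, slippery: grip it across its widest part, that is with the pads at this point. It sits in the middle of the recess on a 20 mm stem, 38 mm below the face, its axis square to the face; own z is the outward normal of the face.
- tray: Fixed low square steel tray, 160 mm, walls 4 mm thick and 18 mm high, floor about 4 mm above the bench; stands to the robot's left or right of the purge unit, at any yaw. Origin at the centre of its underside, x and y along its sides. One half of it (its +x side) holds bottle_a; the -x half is free.
- canister_centre (a point): Centre (half-way up) of the loose tall canister of bare aluminium, round, 60 mm diameter, 200 mm tall, straight up to 178 mm and then a 48 mm wide cap, 0.28 to 0.56 kg; own z is its axis.
- bottle_a_centre (a point): Centre (half-way up) of the black bottle on the tray, 52 mm diameter, 160 mm tall; to be left alone.
- bottle_b_centre (a point): Centre (half-way up) of the black bottle on the bench in front of the purge unit, to the right as seen facing it, 54 mm diameter, 170 mm tall; to be left alone.
- scraper: Flat scraper lying on the bench beside the purge unit, on its left (+y) side, 180 mm long along its own x, at most 25 mm high; origin at its middle; to be left alone.
- bin: Fixed dark open parts bin, 130 mm square, 70 mm high, on the side where the tray is not; origin at the centre of its underside.
Mind the look-alikes: they are no part of the job. What is shaped like the part that bears canister_centre but blue, turquoise or yellow is not meant.

How it is judged:
By the outcome, as a careful person would: the job done as asked, in the order asked, and still so for the second after the job is handed in, with the robot touching nothing.
It also fails if it takes over 66 s, if anything falls off the work surface, if the arm or the gripper's body presses on something with over 40 N, if the wrist force passes 120 N, or if a joint passes its speed limit or range.

## Working session

There is one attempt and no reset: what is moved stays moved. The work goes in short steps, Python scripts to look and compute and a shell command to move; the robot and the scene stay as the last step left them, time stands still between calls to the robot, and variables do not carry over. Pictures are saved under pics/ and viewed, and the job is handed in when it is done.

```bash
ls -la; mkdir -p pics
python3 - <<'E'
from plant import r
import cv2
print(r.get_obs()); print(r.grip_depth)
for n in ("scene","top"):
    im=r.snapshot(n); cv2.imwrite(f"pics/{n}0.png",cv2.resize(im[:,:,::-1],(800,600),interpolation=cv2.INTER_CUBIC))
    c=r.camera_info(n); print(n,c)
    for l in ("canister_centre","bottle_a_centre","tray","console","hatch","scraper","bin"):
        print(l,[(round(d["confidence"],2),[round(float(v)) for v in d["extent"]]) for d in r.spot_in(n,l)][:5])
E
```

```text
total 12
drwxr-xr-x  3 agent agent 4096 Dec  6 19:47 .
drwxr-xr-x 23 root  root  4096 Dec  6 19:47 ..
drwxr-xr-x  2 agent agent 4096 Dec  6 19:47 pics
{'clock': 0.0, 'joint_positions': array([-1.3395144 ,  0.61589121, -0.01261535,  1.42490789,  0.00812445,
        1.1034132 , -0.04037978]), 'qd': array([ 0.00146354, -0.00063417, -0.00137507, -0.00098306,  0.00113625,
       -0.00063726, -0.0012287 ]), 'joint_efforts': array([ 4.42505907e-04, -4.58949065e+01,  2.09214315e-01, -1.65742475e+01,
       -6.10971171e-02,  2.06044730e-02,  2.31970807e-04]), 'position': array([0.16548824, 0.62768449, 0.19319649]), 'eef_rot': array([-1.35340095e-04,  1.28486170e-01,  9.91710469e-01, -1.27735542e-03]), 'force': array([ 0.17329679,  0.03295072, -0.48422744]), 'wrist_torque': array([ 0.02283259,  0.02618255, -0.04168536]), 'opening': 0.09300544049188339}
0.0188
scene {'K': array([[432.69490931,   0.        , 255.63303864],
       [  0.        , 432.69490931, 194.78134664],
       [  0.        ,   0.        ,   1.        ]]), 'R': array([[ 0.40250851,  0.91537683, -0.00849438],
       [ 0.7566514
[... 622 characters left out ...]
4585],
       [  0.        , 355.54903009, 189.43661964],
       [  0.        ,   0.        ,   1.        ]]), 'R': array([[ 2.26271425e-02, -9.99742954e-01,  1.42765013e-03],
       [-9.99416541e-01, -2.26562537e-02, -2.55591832e-02],
       [ 2.55849585e-02, -8.48485879e-04, -9.99672291e-01]]), 't': array([0.01515188, 0.57912522, 1.20067183])}
canister_centre [(0.89, [397, 170, 40, 23]), (0.77, [356, 168, 34, 29]), (0.74, [306, 162, 26, 22]), (0.65, [346, 239, 31, 23])]
bottle_a_centre [(0.8, [129, 219, 31, 19])]
tray [(0.86, [143, 209, 67, 64])]
console [(0.74, [130, 218, 27, 17]), (0.72, [253, 203, 121, 119])]
hatch [(0.97, [260, 196, 73, 73])]
scraper [(0.92, [308, 223, 29, 46])]
bin []
```

View pics/scene0.png

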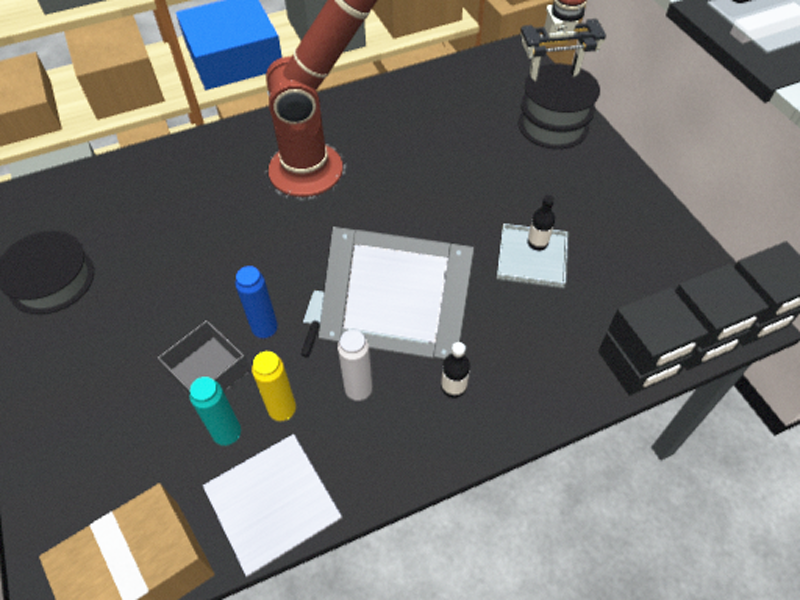

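View pics/top0.png

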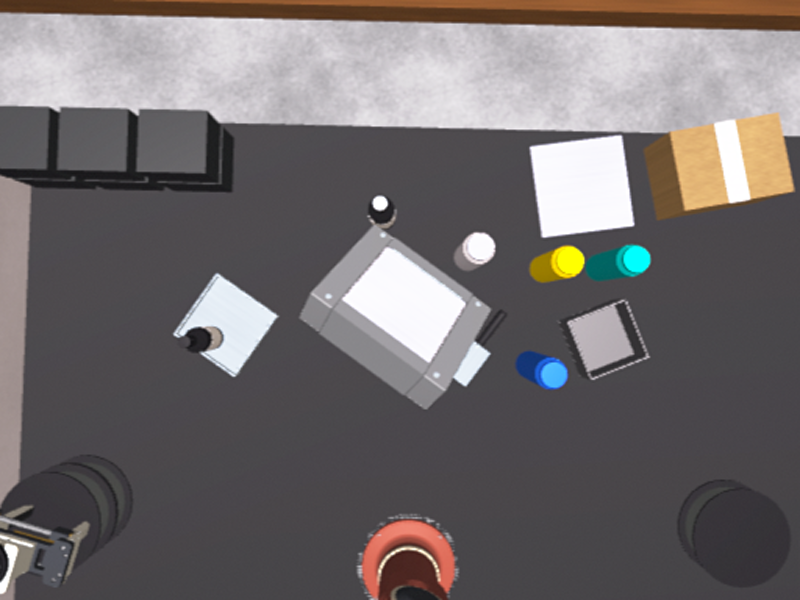

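The scene shows the bare canister at about (355,365) in the enlarged picture, the console centred at (397,290), tray (533,255) with bottle_a, bottle_b (455,370), and the scraper at (313,322). Zooming in to localise them.

Run:
```python
from plant import r
import cv2
im=r.snapshot("scene")[:,:,::-1]; cv2.imwrite("pics/s1.png",cv2.resize(im[135:275,190:380],(760,560),interpolation=cv2.INTER_CUBIC))
im=r.snapshot("top")[:,:,::-1]; cv2.imwrite("pics/t1.png",cv2.resize(im[120:270,105:335],(782,510),interpolation=cv2.INTER_CUBIC))
print(r.get_obs()["clock"])
```

```text
0.9
```

View pics/s1.png

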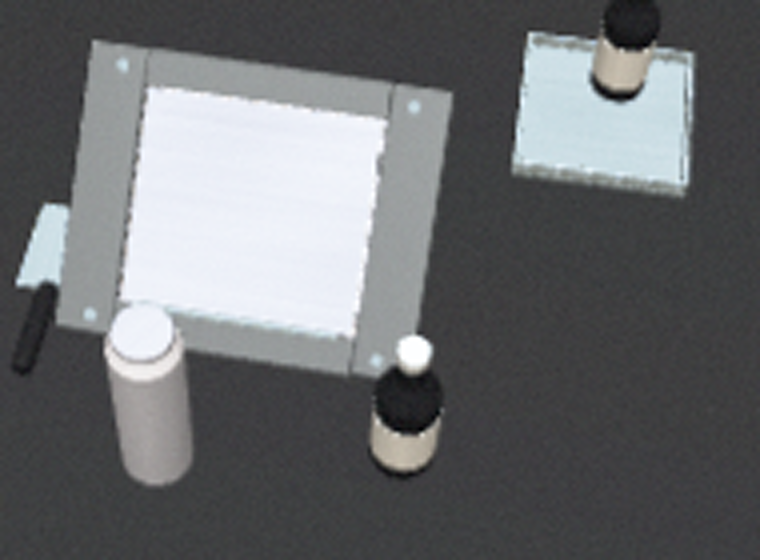

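View pics/t1.png

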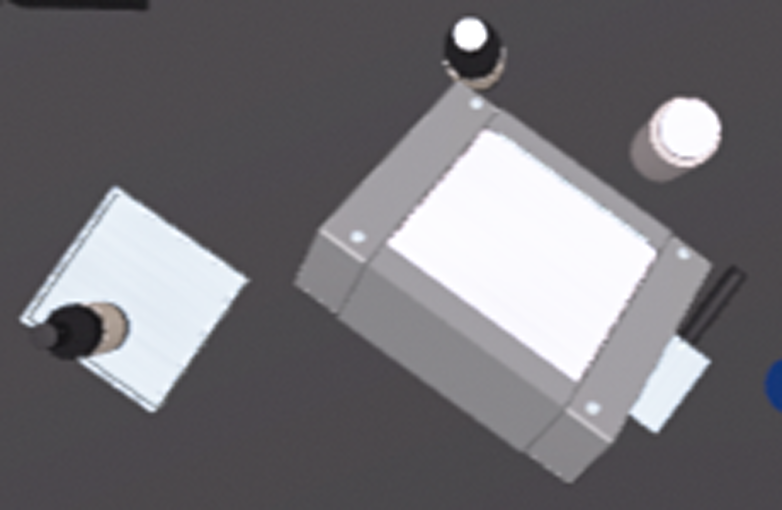

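```bash
cat > h.py <<'E'
import numpy as np
from plant import r
from scipy.optimize import least_squares
from scipy.spatial.transform import Rotation as Rn
CI={n:r.camera_info(n) for n in("scene","top")}
def pj(n,X):
    c=CI[n]; p=c["R"]@np.asarray(X,float)+c["t"]; p=c["K"]@p; return p[:2]/p[2]
def s(u,v): return np.array([190+u/4-0.5+.125,135+v/4-0.5+.125])
def t(u,v): return np.array([105+u/3.4-.35,120+v/3.4-.35])
def at_z(n,px,z):
    c=CI[n]; d=c["R"].T@np.linalg.inv(c["K"])@np.array([*px,1]); o=-c["R"].T@c["t"]; return o+d*(z-o[2])/d[2]
E
python3 - <<'E'
from h import *
c,sn=np.cos(np.radians(40)),np.sin(np.radians(40))
def cor(p,u,y):
    a=p[2]; x=c*u; z=.146+sn*u
    return [p[0]+np.cos(a)*x-np.sin(a)*y,p[1]+np.sin(a)*x+np.cos(a)*y,z]
# note ordering: u=+ back
obs=[("scene",s(93,42),.12,.15),("scene",s(452,92),.12,-.15),("scene",s(58,323),-.12,.15),
("top",t(320,229),.12,-.15),("top",t(612,441),.12,.15),("top",t(711,265),-.12,.15),("top",t(459,82),-.12,-.15),
("top",t(498,128),-.09,-.097) if 0 else ("top",t(487,129),-.09,-.097),("top",t(658,250),-.09,.097),("top",t(577,381),.09,.097),("top",t(387,241),.09,-.097),
("scene",s(147,87),.09,.097),("scene",s(387,118),.09,-.097)]
f=lambda p:np.concatenate([pj(n,cor(p,u,y))-px for n,px,u,y in obs])
for sol in [least_squares(f,[.6,0,a],loss="soft_l1") for a in (-2.5,2.5)]:
    print("console",sol.x,sol.cost); print(f(sol.x).reshape(-1,2).round(1).tolist())
def pt(name,obs):
    g=lambda p:np.concatenate([pj(n,[p[0],p[1],z])-px for n,px,z in obs])
    so=least_squares(g,[.6,0]); print(name,so.x.round(4),g(so.x).round(1))
pt("can",[("scene",s(141,333),.2),("top",t(689,130),.2)])
print("base", at_z("scene",s(157,460),0),at_z("top",t(657,157),0))
pt("botb",[("scene",s(414,352),.17),("top",t(470,34),.17)])
print(at_z("top",t(45,333),.16))
tr=[at_z("top",t(*q),.018) for q in((115,186),(248,280),(153,411),(21,318))]
print("tray",np.array(tr).round(4),np.mean(tr,0).round(4)); 
tr=[at_z("scene",s(*q),z) for q,z in(((528,33),.018),((692,53),.018),((687,192),0),((514,172),0))]
print("tray",np.array(tr).round(4),np.mean(tr,0).round(4))
print("bota base",at_z("scene",s(619,80),.004))
for q in ((745,270),(688,340),(710,360),(655,432),(630,415)): print("scr",at_z("top",t(*q),.01).round(3))
E
```

```text
console [ 0.56742251  0.01533582 -3.74933813] 5.52807466311239
[[-0.7, -1.2], [0.6, -0.5], [-1.4, 0.2], [-0.9, -0.5], [0.2, 0.8], [0.7, -0.7], [-0.3, -1.5], [0.3, -0.7], [-0.5, -0.3], [-0.4, -0.2], [0.3, 0.7], [0.3, -1.0], [-0.9, -0.1]]
console [0.56742251 0.01533582 2.53384717] 5.528074663113076
[[-0.7, -1.2], [0.6, -0.5], [-1.4, 0.2], [-0.9, -0.5], [0.2, 0.8], [0.7, -0.7], [-0.3, -1.5], [0.3, -0.7], [-0.5, -0.3], [-0.4, -0.2], [0.3, 0.7], [0.3, -1.0], [-0.9, -0.1]]
can [ 0.6694 -0.1164] [-0.2 -0.9  0.1 -0.7]
base [ 0.6758859  -0.11829027  0.        ] [ 0.66293684 -0.11307347  0.        ]
botb [0.752 0.071] [-0.2 -0.7  0.1 -0.6]
[0.48209083 0.43554511 0.16      ]
tray [[0.6202 0.4256 0.018 ]
 [0.5301 0.2913 0.018 ]
 [0.3989 0.3813 0.018 ]
 [0.4875 0.5144 0.018 ]] [0.5092 0.4031 0.018 ]
tray [[0.4024 0.3805 0.018 ]
 [0.4893 0.5122 0.018 ]
 [0.6193 0.431  0.    ]
 [0.534  0.2963 0.    ]] [0.5112 0.405  0.009 ]
bota base [0.48061131 0.4390877  0.004     ]
scr [ 0.551 -0.202  0.01 ]
scr [ 0.48  -0.146  0.01 ]
scr [ 0.461 -0.169  0.01 ]
scr [ 0.388 -0.115  0.01 ]
scr [ 0.405 -0.09   0.01 ]
```

```bash
cat >> h.py <<'E'
YAW=2.5338; C0=np.array([.5674,.0153,0])
Cx=np.array([np.cos(YAW),np.sin(YAW),0]); Cy=np.array([-np.sin(YAW),np.cos(YAW),0]); Z=np.array([0,0,1.])
c40,s40=np.cos(np.radians(40)),np.sin(np.radians(40))
N=-s40*Cx+c40*Z; U=c40*Cx+s40*Z; FC=C0+.146*Z
def cur():
    o=r.get_obs(); q=o["eef_rot"]; return o["position"],Rn.from_quat([q[1],q[2],q[3],q[0]]).as_matrix(),o
def mk(z,y):
    z=z/np.linalg.norm(z); y=y-z*(y@z); y/=np.linalg.norm(y); return np.c_[np.cross(y,z),y,z]
def go(name,p,Rt=None,p0=None,R0=None):
    a,b,o=cur(); p0=a if p0 is None else p0; R0=b if R0 is None else R0
    sh=R0.T@(np.asarray(p)-p0)*1000; rv=Rn.from_matrix(R0.T@(R0 if Rt is None else Rt)).as_rotvec()
    print(name,"shift",sh.round(1),"rv",rv.round(3),"|",round(np.linalg.norm(sh)),"mm",round(np.degrees(np.linalg.norm(rv))),"deg")
def st():
    p,R,o=cur(); print("t",o["clock"],"p",p.round(4),"q",o["eef_rot"].round(4),"F",o["force"].round(1),"T",o["wrist_torque"].round(2),"op",round(o["opening"],4),"j",o["joint_positions"].round(2))
E
python3 - <<'E'
from h import *
print(Cx,Cy,N,U)
Rt=mk(-Z,-Cy)
go("up",[.166,.628,.30])
go("above",[.6694,-.1164,.30],Rt)
go("down",[.6694,-.1164,.131],Rt)
E
```

```text
[-0.82091054  0.57105682  0.        ] [-0.57105682 -0.82091054  0.        ] [ 0.52767112 -0.36706825  0.76604444] [-0.62885396  0.4374549   0.64278761]
up shift [  -0.4   -0.4 -105.6] rv [0. 0. 0.] | 106 mm 0 deg
above shift [-676.9 -591.9 -105.7] rv [-0.   -0.    0.35] | 905 mm 20 deg
down shift [-676.9 -591.9   63.3] rv [-0.   -0.    0.35] | 901 mm 20 deg
```

```bash
python3 -m handwheel '0 0 -40 0 0 0 0; 0 0 -80 0 0 0 0; -20 -20 -106 0 0 0 0; -50 -45 -106 0 0 0.05 0; -80 -70 -106 0 0 0.1 0; -110 -96 -106 0 0 0.15 0; -140 -122 -106 0 0 0.2 0; -170 -149 -106 0 0 0.25 0; -200 -175 -106 0 0 0.3 0; -230 -201 -106 0 0 0.35 0; -260 -227 -106 0 0 0.35 0; -290 -254 -106 0 0 0.35 0'
python3 - <<'E'
from h import *
st()
go("above",[.6694,-.1164,.30],mk(-Z,-Cy))
E
```

```text
clock: 1.9
position: [0.3821, 0.3074, 0.3007]
eef_rot: [0.0, 0.299, 0.954, 0.0]
force: [0.3, -0.1, 0.3]
opening: 0.0933
t 1.9 p [0.3821 0.3074 0.3007] q [2.000e-04 2.990e-01 9.542e-01 4.000e-04] F [ 0.3 -0.1  0.3] T [0.02 0.01 0.03] op 0.0933 j [-0.85  0.27  0.17  1.7  -0.05  1.18  0.3 ]
above shift [-477.8 -184.1    0.6] rv [0.001 0.    0.   ] | 512 mm 0 deg
```

```bash
python3 -m handwheel '-37 -14 0 0 0 0 0; -74 -29 0 0 0 0 0; -112 -43 0 0 0 0 0; -149 -57 0 0 0 0 0; -186 -72 0 0 0 0 0; -223 -86 0 0 0 0 0; -260 -100 0 0 0 0 0; -298 -115 0 0 0 0 0; -335 -129 0 0 0 0 0; -372 -143 0 0 0 0 0; -410 -158 0 0 0 0 0; -447 -172 0 0 0 0 0'
python3 - <<'E'
from h import *
st()
go("above",[.6694,-.1164,.30],mk(-Z,-Cy))
E
```

```text
clock: 2.9
position: [0.6509, -0.0893, 0.3005]
eef_rot: [0.0, 0.299, 0.954, 0.0]
force: [0.8, 0.7, 0.4]
opening: 0.0932
t 2.9 p [ 0.6509 -0.0893  0.3005] q [2.000e-04 2.992e-01 9.542e-01 1.000e-04] F [0.8 0.7 0.4] T [-0.07 -0.06  0.07] op 0.0932 j [-0.06  0.57  0.31  1.23 -0.17  1.36  1.2 ]
above shift [-30.6 -11.7   0.5] rv [0. 0. 0.] | 33 mm 0 deg
```

```bash
python3 -m handwheel '-31 -12 0 0 0 0 0; -31 -12 0 0 0 0 0; -31 -12 35 0 0 0 0; -31 -12 70 0 0 0 0; -31 -12 90 0 0 0 0; -31 -12 90 0 0 0 0'
python3 - <<'E'
from h import *
import cv2
st()
im=r.snapshot("scene")[:,:,::-1]; cv2.imwrite("pics/s2.png",cv2.resize(im[135:275,190:380],(760,560),interpolation=cv2.INTER_CUBIC))
E
```

```text
clock: 3.4
position: [0.6651, -0.1132, 0.2046]
eef_rot: [-0.006, 0.299, 0.954, -0.0]
force: [-0.5, 0.1, -0.0]
opening: 0.0927
t 3.4 p [ 0.6651 -0.1132  0.2046] q [-5.900e-03  2.990e-01  9.542e-01 -3.000e-04] F [-0.5  0.1 -0. ] T [-0.02  0.04 -0.03] op 0.0927 j [-0.02  0.67  0.29  1.32 -0.19  1.19  1.25]
```

View pics/s2.png

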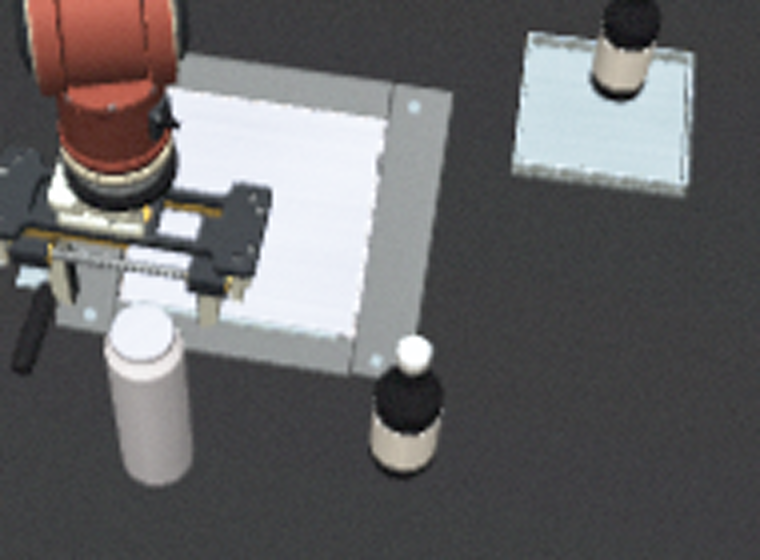

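```bash
python3 -m handwheel '0 0 0 0 0 0 0; 0 0 0 0 0 0 0'
python3 - <<'E'
from h import *
import cv2
st()
p,R,o=cur()
for d in (0,.0465,-.0465):
    for n,f in(("scene",lambda q:(q-[190,135])*4+1.5),("top",lambda q:(q-[105,120])*3.4+1.2)): print(n,d,f(pj(n,p+R[:,1]*d)).round())
im=r.snapshot("scene")[:,:,::-1]; cv2.imwrite("pics/s3.png",cv2.resize(im[135:275,190:380],(760,560),interpolation=cv2.INTER_CUBIC))
im=r.snapshot("top")[:,:,::-1]; cv2.imwrite("pics/t3.png",cv2.resize(im[120:270,105:335],(782,510),interpolation=cv2.INTER_CUBIC))
E
```

```text
clock: 3.62
position: [0.6701, -0.1153, 0.213]
eef_rot: [0.002, 0.299, 0.954, 0.0]
force: [-0.1, 0.9, 0.1]
opening: 0.0933
t 3.6167 p [ 0.6701 -0.1153  0.213 ] q [2.300e-03 2.991e-01 9.542e-01 2.000e-04] F [-0.1  0.9  0.1] T [-0.03 -0.02 -0.01] op 0.0933 j [-0.02  0.66  0.3   1.31 -0.19  1.19  1.25]
scene 0 [141. 321.]
top 0 [690. 125.]
scene 0.0465 [202. 331.]
top 0.0465 [645.  92.]
scene -0.0465 [ 79. 311.]
top -0.0465 [736. 158.]
```

View pics/s3.png

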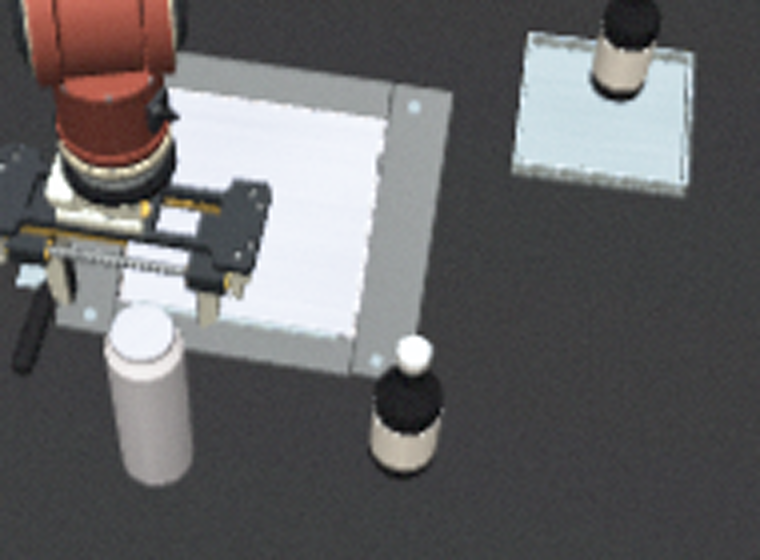

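View pics/t3.png

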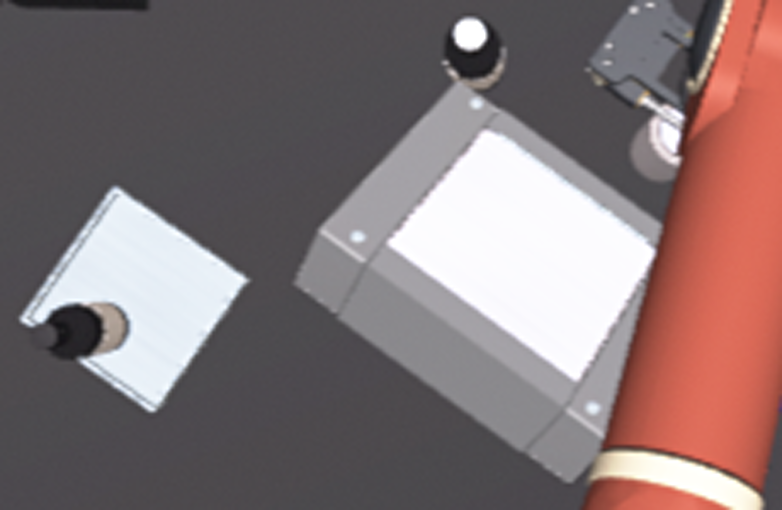

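The fingertips project where they appear (205,325), straddling the cap at (141,333). Descending and gripping.

```bash
python3 -m handwheel '0 0 30 0 0 0 0; 0 0 60 0 0 0 0; 0 0 80 0 0 0 0; 0 0 80 0 0 0 0; 0 0 80 0 0 0 0; 0 0 80 0 0 0 1; 0 0 80 0 0 0 1; 0 0 80 0 0 0 1; 0 0 80 0 0 0 1; 0 0 80 0 0 0 1; 0 0 80 0 0 0 1; 0 0 80 0 0 0 1' 35
python3 - <<'E'
from h import *
st()
E
```

```text
clock: 4.72
position: [0.6692, -0.1149, 0.131]
eef_rot: [0.001, 0.299, 0.954, 0.0]
force: [0.5, -0.1, 2.2]
opening: 0.0593
t 4.7167 p [ 0.6692 -0.1149  0.131 ] q [6.000e-04 2.991e-01 9.542e-01 2.000e-04] F [ 0.5 -0.1  2.2] T [-0.06  0.   -0.01] op 0.0593 j [-0.01  0.73  0.28  1.41 -0.22  1.02  1.27]
```

```bash
python3 -m handwheel '0 0 -25 0 0 0 1; 0 0 -55 0 0 0 1; 0 0 -90 0 0 0 1; 0 0 -130 0 0 0 1; 0 0 -170 0 0 0 1; 0 0 -205 0 0 0 1; 0 0 -230 0 0 0 1; 0 0 -240 0 0 0 1; 0 0 -240 0 0 0 1; 0 0 -240 0 0 0 1'
python3 - <<'E'
from h import *
st()
go("tray",[.537,.376,.371],mk(-Z,-Cy))
E
```

```text
clock: 5.55
position: [0.6681, -0.115, 0.3688]
eef_rot: [-0.001, 0.299, 0.954, -0.0]
force: [0.0, 0.2, -5.7]
opening: 0.0593
t 5.55 p [ 0.6681 -0.115   0.3688] q [-1.400e-03  2.993e-01  9.541e-01 -2.000e-04] F [ 0.   0.2 -5.7] T [-0.02  0.11  0.02] op 0.0593 j [-0.    0.6   0.32  0.99 -0.18  1.58  1.22]
tray shift [388.1 328.1  -1.6] rv [-0.001 -0.003 -0.   ] | 508 mm 0 deg
```

```bash
python3 -m handwheel '10 8 0 0 0 0 1; 30 25 0 0 0 0 1; 55 46 0 0 0 0 1; 82 69 0 0 0 0 1; 110 93 0 0 0 0 1; 138 117 0 0 0 0 1; 166 140 0 0 0 0 1; 194 164 0 0 0 0 1; 222 188 0 0 0 0 1; 250 211 0 0 0 0 1; 278 235 0 0 0 0 1; 304 257 0 0 0 0 1'
python3 - <<'E'
from h import *
st()
go("tray",[.537,.376,.371],mk(-Z,-Cy))
E
```

```text
clock: 6.55
position: [0.5628, 0.2728, 0.368]
eef_rot: [-0.002, 0.298, 0.955, -0.001]
force: [1.0, -0.3, -4.5]
opening: 0.0591
t 6.55 p [0.5628 0.2728 0.368 ] q [-0.0024  0.2981  0.9545 -0.001 ] F [ 1.  -0.3 -4.5] T [ 0.02 -0.03 -0.04] op 0.0591 j [-0.63  0.49  0.27  1.18 -0.13  1.49  0.58]
tray shift [80.  70.1 -2.9] rv [-0.003 -0.004  0.002] | 106 mm 0 deg
```

```bash
python3 -m handwheel '25 21 0 0 0 0 1; 48 41 0 0 0 0 1; 68 58 0 0 0 0 1; 80 67 0 0 0 0 1; 83 71 0 0 0 0 1; 83 71 0 0 0 0 1; 83 71 0 0 0 0 1; 83 71 0 0 0 0 1'
python3 - <<'E'
from h import *
import cv2
st()
go("tray",[.537,.376,.180],mk(-Z,-Cy))
im=r.snapshot("scene")[:,:,::-1]; cv2.imwrite("pics/s4.png",cv2.resize(im[80:260,250:490],(800,600),interpolation=cv2.INTER_CUBIC))
E
```

```text
clock: 7.22
position: [0.5397, 0.3721, 0.3704]
eef_rot: [0.001, 0.301, 0.954, -0.001]
force: [0.2, -0.6, -4.9]
opening: 0.0596
t 7.2167 p [0.5397 0.3721 0.3704] q [ 8.000e-04  3.013e-01  9.535e-01 -1.100e-03] F [ 0.2 -0.6 -4.9] T [-0.08 -0.02 -0.03] op 0.0596 j [-0.77  0.55  0.26  1.07 -0.13  1.54  0.42]
tray shift [  4.8   2.  190.4] rv [-0.002  0.002 -0.004] | 190 mm 0 deg
```

View pics/s4.png

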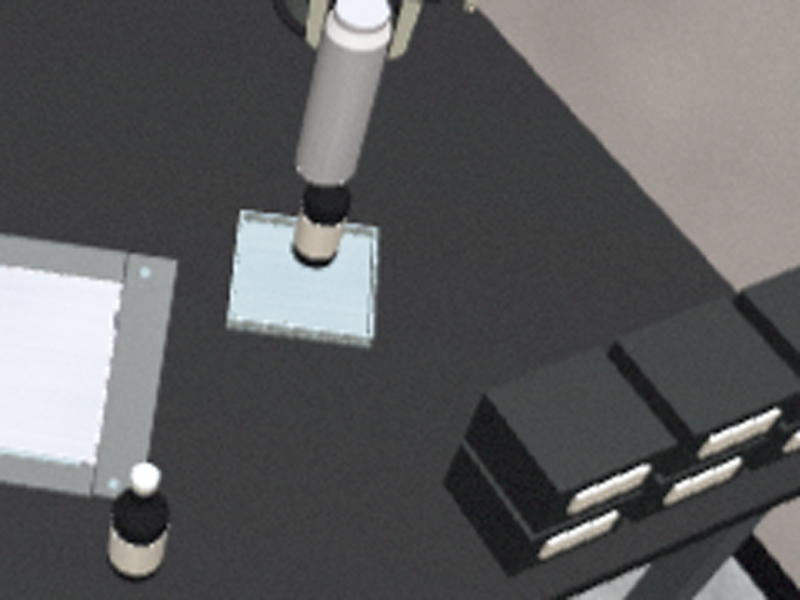

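```bash
python3 -m handwheel '4 2 20 0 0 0 1; 4 2 50 0 0 0 1; 4 2 85 0 0 0 1; 4 2 120 0 0 0 1; 4 2 155 0 0 0 1; 4 2 180 0 0 0 1; 4 2 195 0 0 0 1; 4 2 205 0 0 0 1; 4 2 205 0 0 0 1; 4 2 205 0 0 0 1'
python3 - <<'E'
from h import *
import cv2
st()
go("tray",[.537,.376,.136],mk(-Z,-Cy))
im=r.snapshot("scene")[:,:,::-1]; cv2.imwrite("pics/s5.png",cv2.resize(im[80:260,250:490],(800,600),interpolation=cv2.INTER_CUBIC))
E
```

```text
clock: 8.1
position: [0.5371, 0.3785, 0.1661]
eef_rot: [0.0, 0.3, 0.954, 0.0]
force: [1.0, 1.1, -3.5]
opening: 0.0593
t 8.1 p [0.5371 0.3785 0.1661] q [5.000e-04 2.999e-01 9.540e-01 3.000e-04] F [ 1.   1.1 -3.5] T [-0.01  0.03  0.  ] op 0.0593 j [-0.78  0.66  0.23  1.44 -0.16  1.06  0.45]
tray shift [-1.3 -2.2 30.1] rv [ 0.001  0.001 -0.001] | 30 mm 0 deg
```

View pics/s5.png

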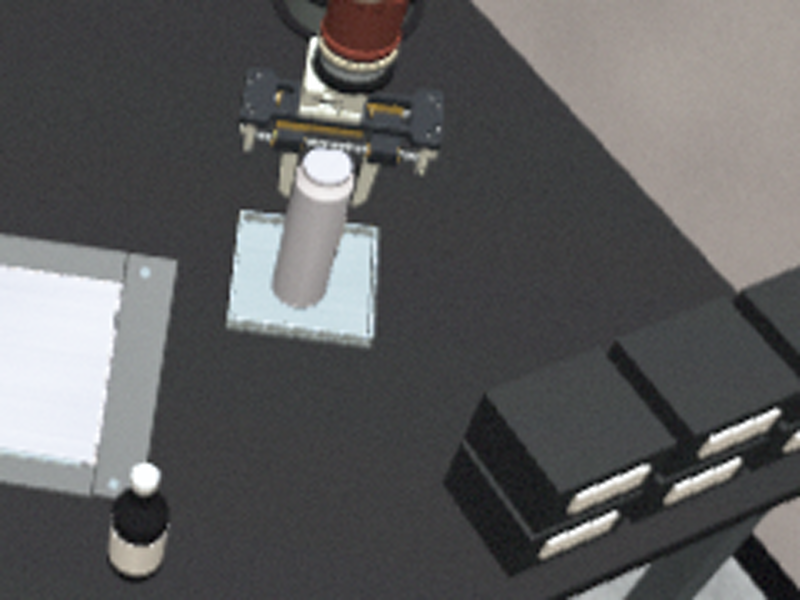

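```bash
python3 -m handwheel '-1 -2 10 0 0 0 1; -1 -2 20 0 0 0 1; -1 -2 27 0 0 0 1; -1 -2 30 0 0 0 1; -1 -2 30 0 0 0 1; -1 -2 30 0 0 0 1'
python3 - <<'E'
from h import *
st()
E
```

```text
clock: 8.65
position: [0.5359, 0.3771, 0.1351]
eef_rot: [0.0, 0.299, 0.954, 0.0]
force: [0.3, 0.4, -3.9]
opening: 0.0594
t 8.65 p [0.5359 0.3771 0.1351] q [1.000e-04 2.992e-01 9.542e-01 1.000e-04] F [ 0.3  0.4 -3.9] T [-0.04  0.02 -0.05] op 0.0594 j [-0.77  0.69  0.22  1.49 -0.17  0.99  0.46]
```

Nearly down (still carrying ~4 N); lower slightly until the weight comes off, then release.

```bash
python3 -m handwheel '0 0 1 0 0 0 1; 0 0 2 0 0 0 1; 0 0 2 0 0 0 1'; python3 -m handwheel '0 0 1 0 0 0 1; 0 0 1 0 0 0 1'
```

```text
clock: 8.9
position: [0.5362, 0.3771, 0.135]
eef_rot: [0.0, 0.299, 0.954, 0.001]
force: [-2.4, -0.9, 4.4]
opening: 0.0592
clock: 9.07
position: [0.5363, 0.3772, 0.1349]
eef_rot: [0.001, 0.299, 0.954, 0.001]
force: [-1.9, -0.9, 9.1]
opening: 0.0592
```

Contact. Release and rise.

```bash
python3 -m handwheel '0 0 -1 0 0 0 0.9; 0 0 -1 0 0 0 0.5; 0 0 -1 0 0 0 0.3; 0 0 -1 0 0 0 0; 0 0 -1 0 0 0 0; 0 0 -1 0 0 0 0; 0 0 -1 0 0 0 0'; python3 -m handwheel '0 0 -20 0 0 0 0; 0 0 -50 0 0 0 0; 0 0 -90 0 0 0 0; 0 0 -130 0 0 0 0; 0 0 -165 0 0 0 0; 0 0 -190 0 0 0 0; 0 0 -200 0 0 0 0; 0 0 -200 0 0 0 0'
python3 - <<'E'
from h import *
import cv2
st()
# push pose: 25 mm from upper edge; tool along -N ; console +y offset
for nm,yd in (("y=Cy",Cy),("y=-Cy",-Cy),("y=U",U),("y=-U",-U)):
    go(nm,FC+.07*U+.06*N,mk(-N,yd))
print(FC+.07*U+.06*N)
im=r.snapshot("scene")[:,:,::-1]; cv2.imwrite("pics/s6.png",cv2.resize(im[80:260,250:490],(800,600),interpolation=cv2.INTER_CUBIC))
E
```

```text
clock: 9.65
position: [0.5359, 0.377, 0.133]
eef_rot: [0.0, 0.299, 0.954, -0.0]
force: [-0.9, 1.1, -0.3]
opening: 0.0874
clock: 10.32
position: [0.537, 0.3775, 0.3359]
eef_rot: [0.002, 0.299, 0.954, 0.002]
force: [0.2, -0.5, 0.1]
opening: 0.0931
t 10.3167 p [0.537  0.3775 0.3359] q [0.0018 0.2992 0.9542 0.0022] F [ 0.2 -0.5  0.1] T [-0.02  0.02  0.05] op 0.0931 j [-0.78  0.55  0.26  1.16 -0.13  1.44  0.42]
y=Cy shift [-216.5 -280.5   97.9] rv [-1.077  0.008 -2.949] | 368 mm 180 deg
y=-Cy shift [-216.5 -280.5   97.9] rv [0.005 0.7   0.002] | 368 mm 40 deg
y=U shift [-216.5 -280.5   97.9] rv [-0.544  0.552 -1.499] | 368 mm 97 deg
y=-U shift [-216.5 -280.5   97.9] rv [0.552 0.544 1.502] | 368 mm 97 deg
[0.55504049 0.02389775 0.2369578 ]
```

View pics/s6.png

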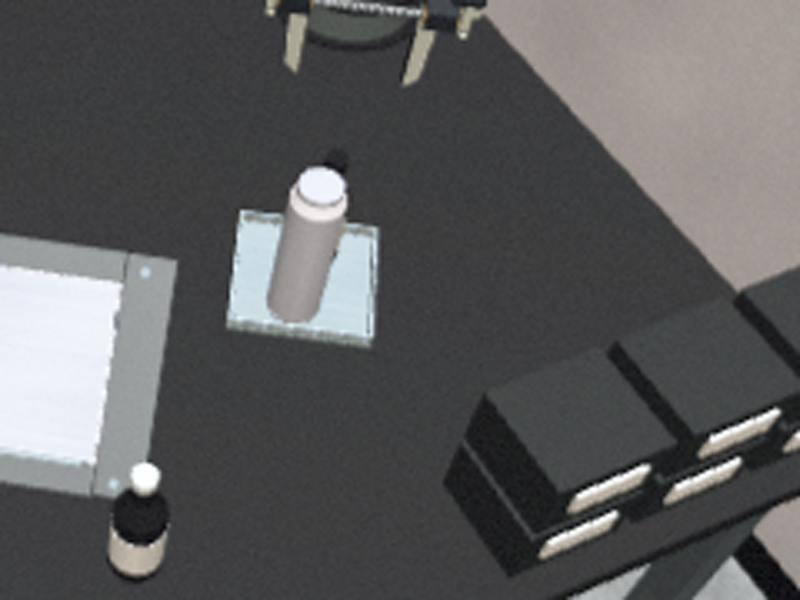

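```bash
python3 -m handwheel '-17 -22 0 0 0 0 1; -40 -52 0 0 0 0 1; -65 -84 5 0 0.08 0 1; -90 -116 15 0 0.2 0 1; -115 -149 28 0 0.32 0 1; -140 -181 42 0 0.44 0 1; -165 -214 56 0 0.56 0 1; -188 -244 70 0 0.66 0 1; -203 -265 79 0 0.7 0 1; -206 -281 83 0 0.7 0 1; -206 -281 83 0 0.7 0 1; -206 -281 83 0 0.7 0 1' 30
python3 - <<'E'
from h import *
st()
p,R,o=cur(); d=p-FC; print("u,y,n",(d@U).round(4),(d@Cy).round(4),(d@N).round(4))
go("stage",FC+.068*U+.08*N,mk(-N,-Cy))
E
```

```text
clock: 11.37
position: [0.5437, 0.0288, 0.2486]
eef_rot: [-0.329, 0.282, 0.895, 0.103]
force: [-0.1, 0.8, 0.9]
opening: 0.0175
t 11.3667 p [0.5437 0.0288 0.2486] q [-0.3294  0.282   0.8952  0.1029] F [-0.1  0.8  0.9] T [-0.31 -0.53  0.03] op 0.0175 j [ 0.02  0.78  0.18  1.17 -0.41  1.85  1.17]
u,y,n 0.0868 0.0024 0.0611
stage shift [-18.6   2.5 -19. ] rv [ 0.    -0.007 -0.003] | 27 mm 0 deg
```

```bash
python3 -m handwheel '-15 2 0 0 -0.007 -0.003 1; -19 2 10 0 -0.007 -0.003 1; -19 2 30 0 -0.007 -0.003 1; -19 2 44 0 -0.007 -0.003 1; -19 2 50 0 -0.007 -0.003 1; -19 2 50 0 -0.007 -0.003 1; -19 2 50 0 -0.007 -0.003 1'
python3 - <<'E'
from h import *
import cv2
st()
p,R,o=cur(); d=p-FC; print("u,y,n",(d@U).round(4),(d@Cy).round(4),(d@N).round(4))
im=r.snapshot("scene")[:,:,::-1]; cv2.imwrite("pics/s7.png",cv2.resize(im[115:275,170:380],(788,600),interpolation=cv2.INTER_CUBIC))
E
```

```text
clock: 11.95
position: [0.5314, 0.0422, 0.2007]
eef_rot: [-0.324, 0.279, 0.898, 0.102]
force: [-0.0, 0.1, -0.5]
opening: 0.0005
t 11.95 p [0.5314 0.0422 0.2007] q [-0.3235  0.2786  0.8985  0.1022] F [-0.   0.1 -0.5] T [-0.33 -0.52 -0.02] op 0.0005 j [-0.    0.79  0.17  1.29 -0.4   1.71  1.21]
u,y,n 0.0696 -0.0015 0.013
```

View pics/s7.png

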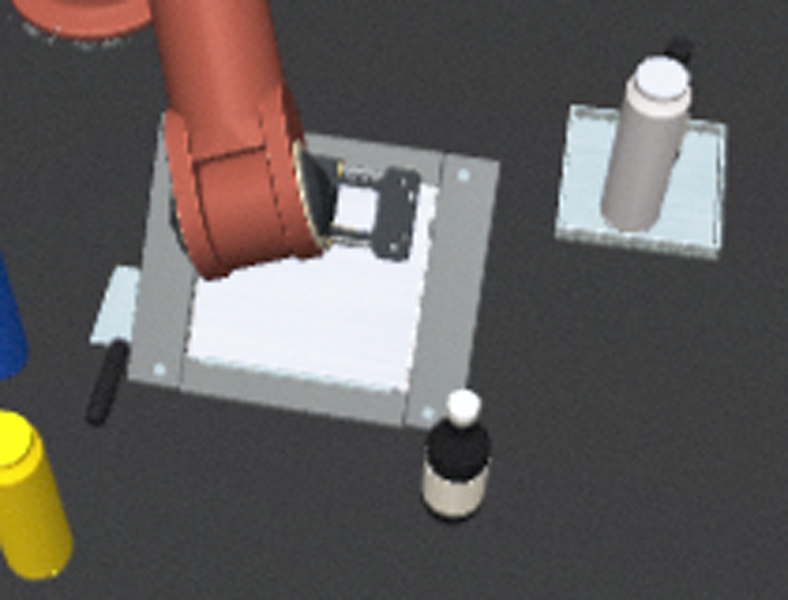

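```bash
python3 -m handwheel '0 0 4 0 0 0 1; 0 0 8 0 0 0 1; 0 0 10 0 0 0 1; 0 0 10 0 0 0 1'; python3 -m handwheel '0 0 1 0 0 0 1; 0 0 2 0 0 0 1; 0 0 2 0 0 0 1'; python3 -m handwheel '0 0 1 0 0 0 1; 0 0 2 0 0 0 1; 0 0 2 0 0 0 1';python3 - <<'E'
from h import *
st()
p,R,o=cur(); d=p-FC; print("u,y,n",(d@U).round(4),(d@Cy).round(4),(d@N).round(4),o["force"]@N)
E
```

```text
clock: 12.33
position: [0.5255, 0.0442, 0.1919]
eef_rot: [-0.324, 0.28, 0.898, 0.102]
force: [-0.3, 0.4, 0.1]
opening: 0.0005
clock: 12.58
position: [0.5248, 0.0447, 0.1906]
eef_rot: [-0.324, 0.28, 0.898, 0.102]
force: [0.0, -0.3, -1.1]
opening: 0.0005
clock: 12.83
position: [0.5236, 0.0455, 0.189]
eef_rot: [-0.324, 0.28, 0.898, 0.102]
force: [0.8, 0.0, -0.2]
opening: 0.0007
t 12.8333 p [0.5236 0.0455 0.189 ] q [-0.3241  0.2801  0.8978  0.1021] F [ 0.8  0.  -0.2] T [-0.41 -0.45  0.04] op 0.0007 j [-0.01  0.79  0.17  1.33 -0.41  1.68  1.21]
u,y,n 0.0684 0.0002 -0.0013 0.1913504661041039
```

```bash
for i in 1; do python3 -m handwheel '0 0 1 0 0 0 1; 0 0 2 0 0 0 1; 0 0 2 0 0 0 1'; python3 -m handwheel '0 0 1 0 0 0 1; 0 0 2 0 0 0 1; 0 0 2 0 0 0 1'; done
python3 - <<'E'
from h import *
st()
p,R,o=cur(); d=p-FC; print("u,y,n",(d@U).round(4),(d@Cy).round(4),(d@N).round(4),o["force"]@N)
E
```

```text
clock: 13.08
position: [0.5225, 0.0463, 0.1874]
eef_rot: [-0.324, 0.28, 0.898, 0.102]
force: [-0.7, 0.4, -0.1]
opening: 0.0003
clock: 13.33
position: [0.5215, 0.047, 0.1859]
eef_rot: [-0.324, 0.28, 0.898, 0.102]
force: [-0.2, -0.0, -0.6]
opening: 0.0004
t 13.3333 p [0.5215 0.047  0.1859] q [-0.3241  0.2801  0.8978  0.102 ] F [-0.2 -0.  -0.6] T [-0.43 -0.53  0.06] op 0.0004 j [-0.01  0.79  0.17  1.34 -0.41  1.67  1.22]
u,y,n 0.0684 0.0002 -0.0053 -0.5314835924175234
```

```bash
python3 -m handwheel '0 0 1 0 0 0 1; 0 0 2 0 0 0 1; 0 0 2 0 0 0 1'; python3 -m handwheel '0 0 1 0 0 0 1; 0 0 2 0 0 0 1; 0 0 2 0 0 0 1'
python3 - <<'E'
from h import *
import cv2
st()
p,R,o=cur(); d=p-FC; print("u,y,n",(d@U).round(4),(d@Cy).round(4),(d@N).round(4),o["force"]@N)
im=r.snapshot("scene")[:,:,::-1]; cv2.imwrite("pics/s8.png",cv2.resize(im[145:220,200:300],(800,600),interpolation=cv2.INTER_CUBIC))
E
```

```text
clock: 13.58
position: [0.5204, 0.0478, 0.1844]
eef_rot: [-0.324, 0.28, 0.898, 0.102]
force: [0.6, 0.2, 0.7]
opening: 0.0005
clock: 13.83
position: [0.5194, 0.0485, 0.1828]
eef_rot: [-0.324, 0.28, 0.898, 0.102]
force: [0.0, -0.1, 0.5]
opening: 0.0005
t 13.8333 p [0.5194 0.0485 0.1828] q [-0.3241  0.2801  0.8978  0.1021] F [ 0.  -0.1  0.5] T [-0.34 -0.54 -0.04] op 0.0005 j [-0.01  0.79  0.17  1.35 -0.41  1.66  1.22]
u,y,n 0.0684 0.0002 -0.0093 0.43759270718089294
```

View pics/s8.png

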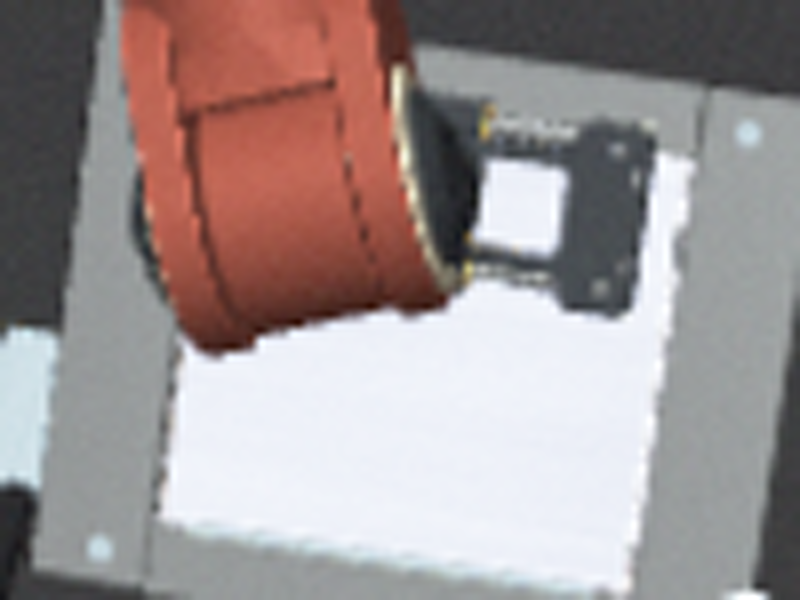

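```bash
python3 -m handwheel '0 0 1 0 0 0 1; 0 0 2 0 0 0 1; 0 0 2 0 0 0 1'; python3 -m handwheel '0 0 1 0 0 0 1; 0 0 2 0 0 0 1; 0 0 2 0 0 0 1'
python3 - <<'E'
from h import *
st()
p,R,o=cur(); d=p-FC; print("u,y,n",(d@U).round(4),(d@Cy).round(4),(d@N).round(4),o["force"]@N)
c,sn=c40,s40
def cor(p,u,y):
    a=p[2]; x=c*u; z=p[3]+sn*u
    return [p[0]+np.cos(a)*x-np.sin(a)*y,p[1]+np.sin(a)*x+np.cos(a)*y,z]
obs=[("scene",s(93,42),.12,.15),("scene",s(452,92),.12,-.15),("scene",s(58,323),-.12,.15),
("top",t(320,229),.12,-.15),("top",t(612,441),.12,.15),("top",t(711,265),-.12,.15),("top",t(459,82),-.12,-.15),
("top",t(487,129),-.09,-.097),("top",t(658,250),-.09,.097),("top",t(577,381),.09,.097),("top",t(387,241),.09,-.097),
("scene",s(147,87),.09,.097),("scene",s(387,118),.09,-.097)]
f=lambda p:np.concatenate([pj(n,cor(p,u,y))-px for n,px,u,y in obs])
so=least_squares(f,[.6,0,2.5,.146],loss="soft_l1",f_scale=.5); print(so.x,so.cost); print(f(so.x).reshape(-1,2).round(1).tolist())
E
```

```text
clock: 14.13
position: [0.5183, 0.0492, 0.1813]
eef_rot: [-0.324, 0.28, 0.898, 0.102]
force: [-0.9, -0.3, -0.1]
opening: 0.0006
clock: 14.38
position: [0.5173, 0.05, 0.1797]
eef_rot: [-0.324, 0.28, 0.898, 0.102]
force: [-0.8, -0.1, -0.1]
opening: 0.0007
t 14.3833 p [0.5173 0.05   0.1797] q [-0.3241  0.2801  0.8978  0.1021] F [-0.8 -0.1 -0.1] T [-0.4  -0.47 -0.01] op 0.0007 j [-0.01  0.79  0.17  1.36 -0.41  1.65  1.22]
u,y,n 0.0684 0.0002 -0.0133 -0.459936500670292
[0.56636292 0.015634   2.5351386  0.14076832] 3.2637373954180617
[[-0.7, -0.4], [0.4, 0.2], [-1.2, 0.8], [-0.7, 0.0], [0.0, 0.8], [0.3, -0.4], [-0.4, -0.9], [0.2, -0.2], [-0.8, 0.0], [-0.6, -0.0], [0.4, 1.1], [0.3, -0.3], [-1.1, 0.6]]
```

Run:
```python
from h import *
import cv2
im=r.snapshot("top")[:,:,::-1]; cv2.imwrite("pics/t9.png",cv2.resize(im[120:270,165:335],(680,600),interpolation=cv2.INTER_CUBIC))
p,R,o=cur()
print((pj("top",p)-[165,120])*4+1.5,(pj("top",p-.2*R[:,2])-[165,120])*4+1.5, (pj("scene",p)-[200,145])*8+3.5)
```

```text
[334.48467561 356.7492515 ] [450.76275362 197.41729277] [446.24499338 172.57914294]
```

View pics/t9.png

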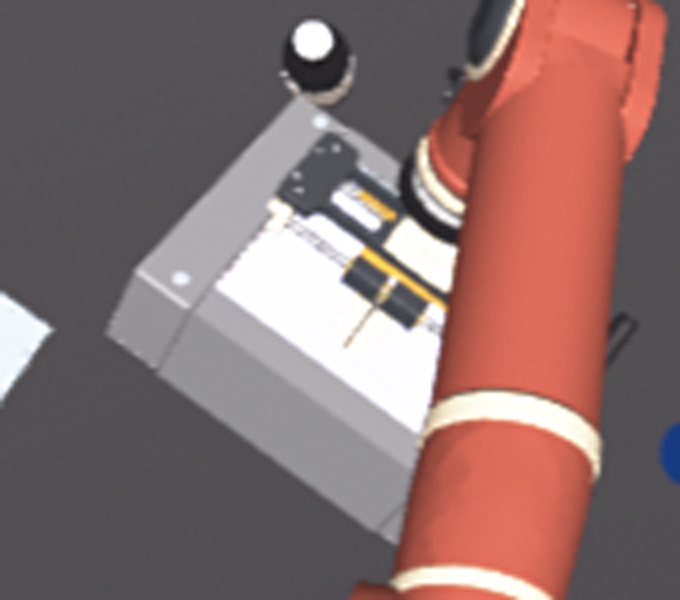

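Run:
```python
from h import *
import cv2
im=r.snapshot("top")[:,:,::-1][180:225,225:285].astype(float)
im=np.clip((im-150)*2.4,0,255).astype('uint8')
im=cv2.resize(im,(780,585),interpolation=cv2.INTER_NEAREST)
p,R,o=cur()
for d in(0,.02,.04,.06,.08):
    q=(pj("top",p-d*R[:,2])-[225,180])*13+6; print(q.round()); cv2.circle(im,tuple(int(v) for v in q),3,(0,0,255),-1)
cv2.imwrite("pics/t10.png",im)
```

```text
[308. 380.]
[341. 335.]
[375. 289.]
[410. 241.]
[445. 192.]
```

View pics/t10.png

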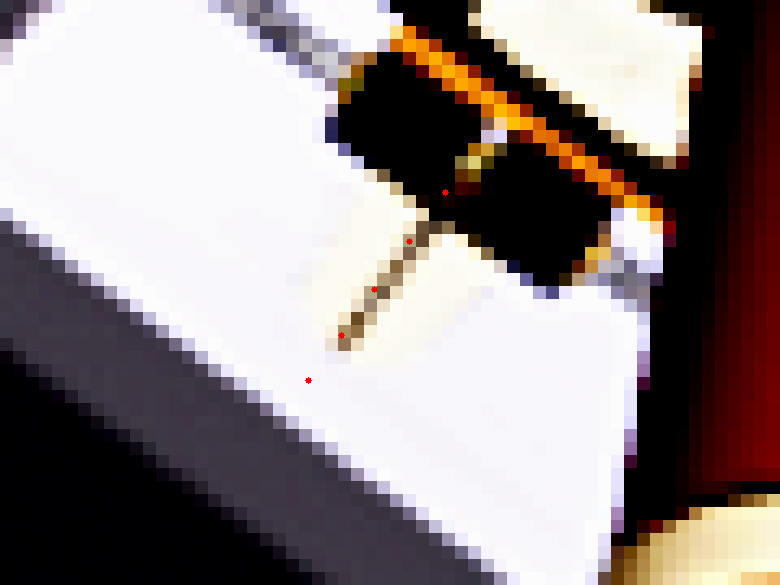

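Run:
```python
from h import *
import cv2
im=r.snapshot("top").astype(float)[180:225,225:285]
d=im[:,:,0]-im[:,:,2]
p,R,o=cur()
g=np.clip((d+20)*5,0,255).astype('uint8')
g=cv2.cvtColor(cv2.resize(g,(780,585),interpolation=cv2.INTER_NEAREST),cv2.COLOR_GRAY2BGR)
for k in(0,.02,.04,.06,.08):
    q=(pj("top",p-k*R[:,2])-[225,180])*13+6; cv2.circle(g,tuple(int(v) for v in q),3,(0,0,255),-1)
cv2.imwrite("pics/t11.png",g)
for u in np.arange(.03,.095,.01): print(u,((pj("top",FC+u*U)-[225,180])*13+6).round())
```

```text
0.03 [407. 243.]
0.04 [387. 271.]
0.05 [367. 299.]
0.060000000000000005 [347. 327.]
0.07 [326. 355.]
0.08000000000000002 [305. 384.]
0.09000000000000001 [283. 413.]
```

View pics/t11.png

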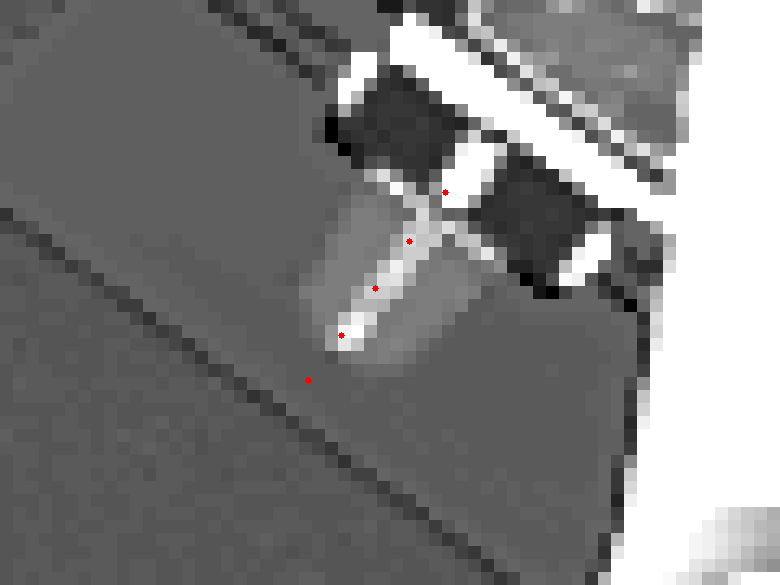

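```bash
python3 -m handwheel '0 0 1 0 0 0 1; 0 0 2 0 0 0 1; 0 0 2 0 0 0 1'; python3 -m handwheel '0 0 1 0 0 0 1; 0 0 2 0 0 0 1; 0 0 2 0 0 0 1'
python3 - <<'E'
from h import *
st()
import cv2
im=r.snapshot("top").astype(float)[180:225,225:285]
d=im[:,:,0]-im[:,:,2]
p,R,o=cur()
g=np.clip((d+20)*5,0,255).astype('uint8')
g=cv2.cvtColor(cv2.resize(g,(780,585),interpolation=cv2.INTER_NEAREST),cv2.COLOR_GRAY2BGR)
for k in(0,.02,.04,.06,.08):
    q=(pj("top",p-k*R[:,2])-[225,180])*13+6; cv2.circle(g,tuple(int(v) for v in q),3,(0,0,255),-1)
cv2.imwrite("pics/t12.png",g)
E
```

```text
clock: 14.78
position: [0.5163, 0.0507, 0.1782]
eef_rot: [-0.324, 0.28, 0.898, 0.102]
force: [0.4, 0.1, -0.8]
opening: 0.0004
clock: 15.03
position: [0.5152, 0.0514, 0.1767]
eef_rot: [-0.324, 0.28, 0.898, 0.102]
force: [-0.9, 0.2, 0.6]
opening: 0.0004
t 15.0333 p [0.5152 0.0514 0.1767] q [-0.3241  0.2801  0.8978  0.1021] F [-0.9  0.2  0.6] T [-0.39 -0.42  0.  ] op 0.0004 j [-0.01  0.79  0.17  1.38 -0.41  1.64  1.22]
```

View pics/t12.png

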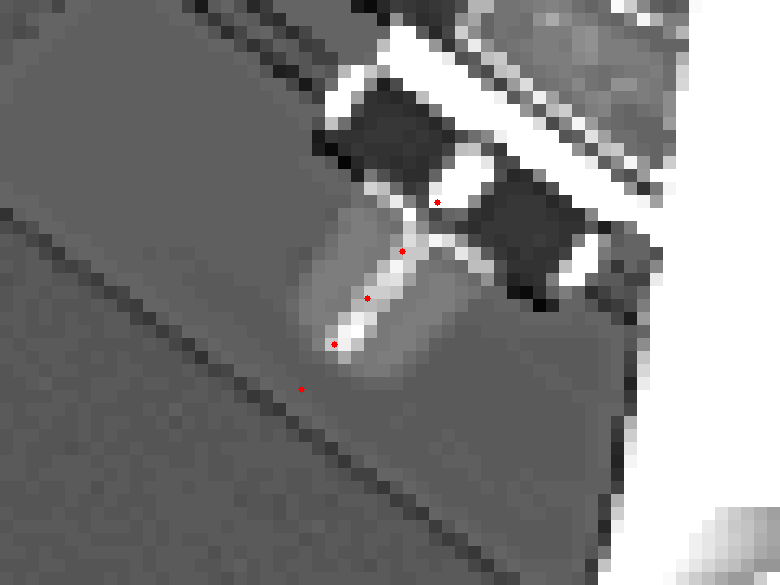

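```bash
python3 -m handwheel '0 0 1 0 0 0 1; 0 0 2 0 0 0 1; 0 0 2 0 0 0 1'; python3 -m handwheel '0 0 1 0 0 0 1; 0 0 2 0 0 0 1; 0 0 2 0 0 0 1'
python3 - <<'E'
from h import *
st()
p,R,o=cur(); d=p-FC; print("u,y,n",(d@U).round(4),(d@Cy).round(4),(d@N).round(4),o["force"]@N)
E
```

```text
clock: 15.33
position: [0.5142, 0.0521, 0.1751]
eef_rot: [-0.324, 0.28, 0.898, 0.102]
force: [-0.0, 0.4, -0.4]
opening: 0.0007
clock: 15.58
position: [0.5131, 0.0529, 0.1736]
eef_rot: [-0.324, 0.28, 0.898, 0.102]
force: [0.5, 0.5, 0.3]
opening: 0.0006
t 15.5833 p [0.5131 0.0529 0.1736] q [-0.3241  0.2801  0.8978  0.1021] F [0.5 0.5 0.3] T [-0.38 -0.46 -0.01] op 0.0006 j [-0.02  0.79  0.17  1.39 -0.41  1.63  1.22]
u,y,n 0.0683 0.0002 -0.0213 0.2979275990010771
```

```bash
python3 -m handwheel '0 0 1.5 0 0 0 1; 0 0 3 0 0 0 1; 0 0 3 0 0 0 1'; python3 -m handwheel '0 0 1.5 0 0 0 1; 0 0 3 0 0 0 1; 0 0 3 0 0 0 1'
python3 - <<'E'
from h import *
st()
p,R,o=cur(); d=p-FC; print("u,y,n",(d@U).round(4),(d@Cy).round(4),(d@N).round(4),o["force"]@N)
import cv2
im=r.snapshot("top")[:,:,::-1]
a=cv2.resize(im[120:270,165:335],(680,600),interpolation=cv2.INTER_CUBIC)
def P(X,c):
    q=(pj("top",X)-[165,120])*4+1.5; cv2.circle(a,tuple(int(v) for v in q),3,c,-1)
for u in(-.12,.12):
    for y in(-.15,.15):P(FC+u*U+y*Cy,(0,0,255))
for u in(-.09,.09):
    for y in(-.097,.097):P(FC+u*U+y*Cy,(0,255,0))
P(p,(255,0,0))
for k in (.094,-.094): P(p-.09*R[:,2]+k*R[:,1],(255,0,255))
cv2.imwrite("pics/t13.png",a)
E
```

```text
clock: 15.83
position: [0.5121, 0.0536, 0.1718]
eef_rot: [-0.323, 0.28, 0.898, 0.102]
force: [2.3, -1.8, 1.4]
opening: 0.0003
clock: 16.08
position: [0.5108, 0.0545, 0.1699]
eef_rot: [-0.323, 0.28, 0.898, 0.102]
force: [2.4, -1.4, 4.3]
opening: 0.0004
t 16.0833 p [0.5108 0.0545 0.1699] q [-0.3229  0.2803  0.8982  0.1023] F [ 2.4 -1.4  4.3] T [-0.3  -0.23  0.06] op 0.0004 j [-0.02  0.79  0.17  1.4  -0.41  1.61  1.23]
u,y,n 0.0681 0.0002 -0.026 5.059333966119853
```

View pics/t13.png

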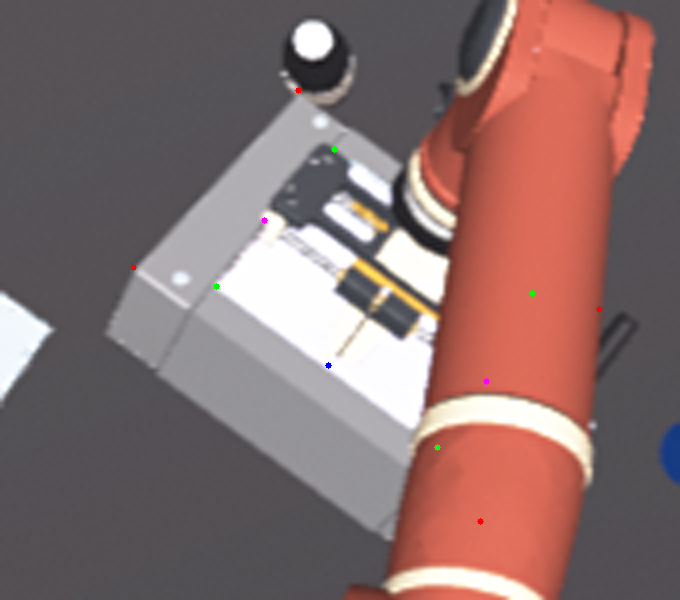

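```bash
python3 -m handwheel '0 0 1 0 0 0 1; 0 0 2 0 0 0 1; 0 0 2 0 0 0 1'; python3 -m handwheel '0 0 0.5 0 0 0 1; 0 0 1 0 0 0 1; 0 0 1 0 0 0 1'
python3 - <<'E'
from h import *
st()
p,R,o=cur(); d=p-FC; print("u,y,n",(d@U).round(4),(d@Cy).round(4),(d@N).round(4),o["force"]@N)
E
```

```text
clock: 16.38
position: [0.5095, 0.0554, 0.1679]
eef_rot: [-0.323, 0.28, 0.898, 0.102]
force: [3.0, -2.9, 4.1]
opening: 0.0004
clock: 16.63
position: [0.5087, 0.0559, 0.1667]
eef_rot: [-0.324, 0.28, 0.898, 0.102]
force: [3.2, -2.0, 4.3]
opening: 0.0002
t 16.6333 p [0.5087 0.0559 0.1667] q [-0.3237  0.2802  0.898   0.1021] F [ 3.2 -2.   4.3] T [-0.35 -0.38 -0.02] op 0.0002 j [-0.02  0.79  0.17  1.41 -0.41  1.6   1.23]
u,y,n 0.068 0.0002 -0.03 5.704367317535782
```

```bash
python3 -m handwheel '0 0 -35 0 0 0 1; 15 0 -65 0 0 0 1; 45 0 -70 0 0 0 1; 60 0 -70 0 0 0 1; 60 0 -70 0 0 0 1; 60 0 -70 0 0 0 1; 60 0 -70 0 0 0 1; 60 0 -70 0 0 0 1; 60 0 -70 0 0 0 1; 60 0 -70 0 0 0 1; 60 0 -70 0 0 0 1; 60 0 -70 0 0 0 1'
python3 - <<'E'
from h import *
st()
import cv2
p,R,o=cur(); d=p-FC; print("u,y,n",(d@U).round(4),(d@Cy).round(4),(d@N).round(4),o["force"]@N)
im=r.snapshot("scene")[:,:,::-1]; cv2.imwrite("pics/s14.png",cv2.resize(im[115:275,170:380],(788,600),interpolation=cv2.INTER_CUBIC))
im=r.snapshot("top")[:,:,::-1]; cv2.imwrite("pics/t14.png",cv2.resize(im[120:270,165:335],(680,600),interpolation=cv2.INTER_CUBIC))
E
```

```text
clock: 17.63
position: [0.5073, 0.0566, 0.2586]
eef_rot: [-0.324, 0.28, 0.898, 0.102]
force: [-1.0, -0.1, -0.2]
opening: 0.0006
t 17.6333 p [0.5073 0.0566 0.2586] q [-0.3241  0.2802  0.8978  0.102 ] F [-1.  -0.1 -0.2] T [-0.39 -0.51 -0.03] op 0.0006 j [-0.02  0.7   0.17  1.31 -0.41  1.78  1.16]
u,y,n 0.1282 0.0004 0.0394 -0.6441257884999343
```

View pics/s14.png

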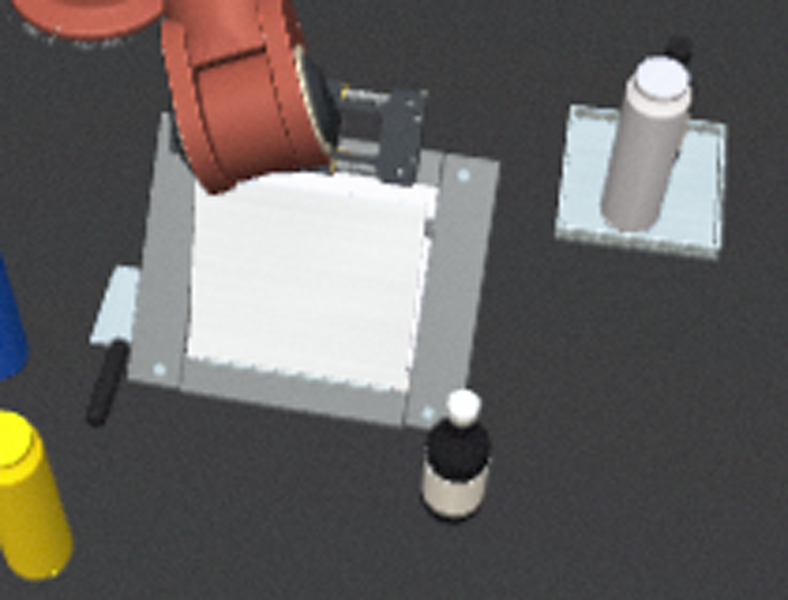

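View pics/t14.png

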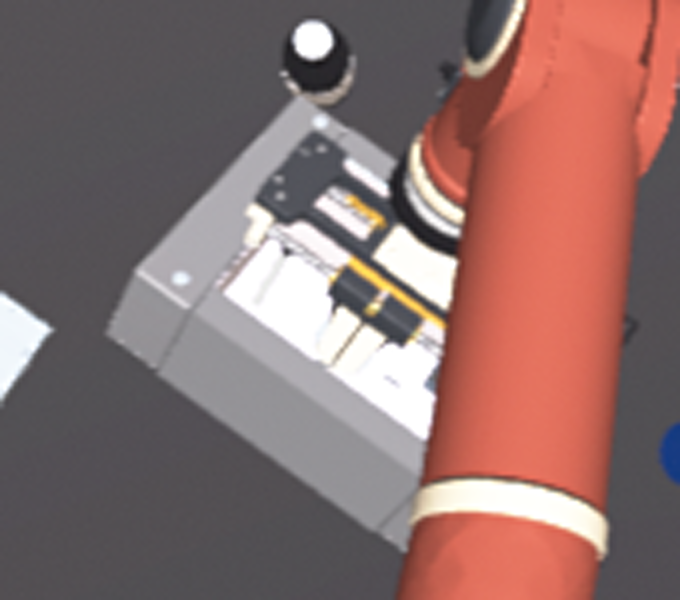

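```bash
python3 -m handwheel '0 0 10 0 0 0 1; 0 0 16 0 0 0 1; -10 0 16 0 -0.1 0 1; -20 0 16 0 -0.2 0 1; -28 0 16 0 -0.2 0 1; -34 0 16 0 -0.2 0 1; -34 0 16 0 -0.2 0 1'
python3 - <<'E'
from h import *
st()
import cv2
p,R,o=cur(); d=p-FC; print("u,y,n",(d@U).round(4),(d@Cy).round(4),(d@N).round(4),o["force"]@N)
im=r.snapshot("top")[:,:,::-1]; cv2.imwrite("pics/t15.png",cv2.resize(im[150:240,195:295],(720,648)[:2] and (660,594),interpolation=cv2.INTER_CUBIC))
E
```

```text
clock: 18.32
position: [0.5206, 0.0466, 0.2236]
eef_rot: [-0.234, 0.29, 0.925, 0.073]
force: [-0.6, 0.7, -0.5]
opening: 0.0003
t 18.3167 p [0.5206 0.0466 0.2236] q [-0.2338  0.2897  0.9252  0.0731] F [-0.6  0.7 -0.5] T [-0.3  -0.36  0.03] op 0.0003 j [-0.08  0.64  0.21  1.42 -0.35  1.54  1.17]
u,y,n 0.093 0.001 0.0232 -0.9683824625472893
```

View pics/t15.png

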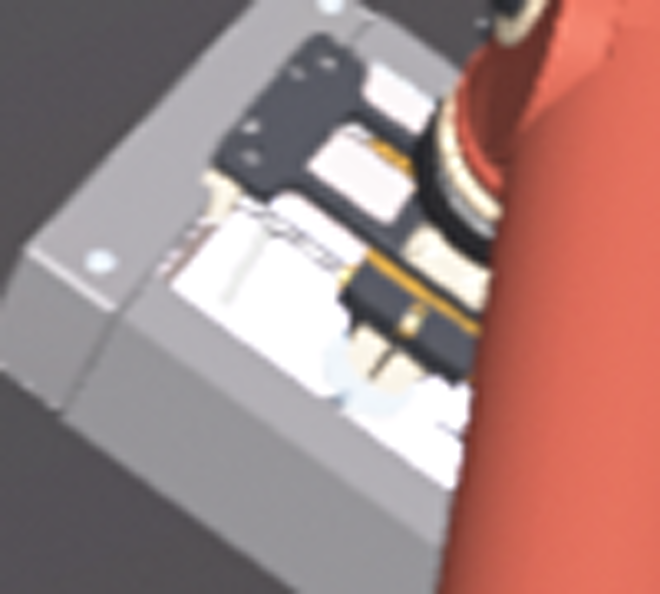

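Run:
```python
from h import *
f=lambda X:((pj("top",X)-[195,150])*6.6+2.8).round()
for y in(-.097,0,.097): print("edge .4",y,f(FC+.076*U+.070*N+y*Cy),"hinge",f(FC-.09*U+y*Cy))
print("pin",f(FC+.0*U-.07*Cy+.03*N)); print("knob",f(FC-.038*N),"skirt",f(FC-.065*N)); p,R,o=cur(); print("tcp",f(p),f(p-.022*R[:,2]))
```

```text
edge .4 -0.097 [229. 163.] hinge [354.  48.]
edge .4 0 [419. 302.] hinge [517. 167.]
edge .4 0.097 [609. 441.] hinge [680. 286.]
pin [334. 152.]
knob [403. 324.] skirt [381. 353.]
tcp [360. 387.] [374. 368.]
```

Run:
```python
from h import *
p,R,o=cur()
tip=p-.022*R[:,2]; d=tip-FC; print("tip u n",(d@U).round(4),(d@N).round(4))
R0=R
for th,a in ((.4,0),(.5,.0),(.6,-.05),(.7,-.1),(.8,-.15),(.9,-.2),(1.0,-.25),(1.1,-.3)):
    Rt=R0@Rn.from_rotvec([0,a,0]).as_matrix()
    T=FC+(-.09+.18*np.cos(th)+.008)*U+(.18*np.sin(th)-.028)*N
    go(f"th{th}",T+.022*Rt[:,2],Rt)
```

```text
tip u n 0.0976 0.0447
th0.4 shift [-13.    1.    5.4] rv [0. 0. 0.] | 14 mm 0 deg
th0.5 shift [-24.    1.   -8.9] rv [0. 0. 0.] | 26 mm 0 deg
th0.6 shift [-37.4   1.  -22.1] rv [ 0.   -0.05  0.  ] | 43 mm 3 deg
th0.7 shift [-52.    0.9 -34. ] rv [ 0.  -0.1 -0. ] | 62 mm 6 deg
th0.8 shift [-67.8   0.9 -44.6] rv [ 0.   -0.15 -0.  ] | 81 mm 9 deg
th0.9 shift [-84.5   0.9 -53.7] rv [ 0.  -0.2  0. ] | 100 mm 11 deg
th1.0 shift [-102.     0.9  -61.2] rv [ 0.   -0.25 -0.  ] | 119 mm 14 deg
th1.1 shift [-120.1    0.9  -67.1] rv [ 0.  -0.3 -0. ] | 138 mm 17 deg
```

```bash
python3 -m handwheel '-7 1 3 0 0 0 1; -13 1 5 0 0 0 1; -19 1 -2 0 0 0 1; -24 1 -9 0 0 0 1; -31 1 -15 0 -0.02 0 1; -37 1 -22 0 -0.05 0 1; -45 1 -28 0 -0.08 0 1; -52 1 -34 0 -0.1 0 1'
python3 - <<'E'
from h import *
st()
import cv2
p,R,o=cur(); d=p-.022*R[:,2]-FC; print("u,y,n",(d@U).round(4),(d@Cy).round(4),(d@N).round(4),o["force"]@N)
im=r.snapshot("top")[:,:,::-1]; cv2.imwrite("pics/t16.png",cv2.resize(im[120:270,165:335],(680,600),interpolation=cv2.INTER_CUBIC))
im=r.snapshot("scene")[:,:,::-1]; cv2.imwrite("pics/s16.png",cv2.resize(im[115:275,170:380],(788,600),interpolation=cv2.INTER_CUBIC))
E
```

```text
clock: 19.03
position: [0.5728, 0.0127, 0.2306]
eef_rot: [-0.184, 0.292, 0.937, 0.059]
force: [-0.4, 0.4, 0.0]
opening: 0.0003
t 19.0333 p [0.5728 0.0127 0.2306] q [-0.1843  0.2922  0.9366  0.0586] F [-0.4  0.4  0. ] T [-0.21 -0.23  0.01] op 0.0003 j [-0.06  0.67  0.23  1.31 -0.31  1.54  1.18]
u,y,n 0.0565 -0.0009 0.0895 -0.3443903474426622
```

View pics/t16.png

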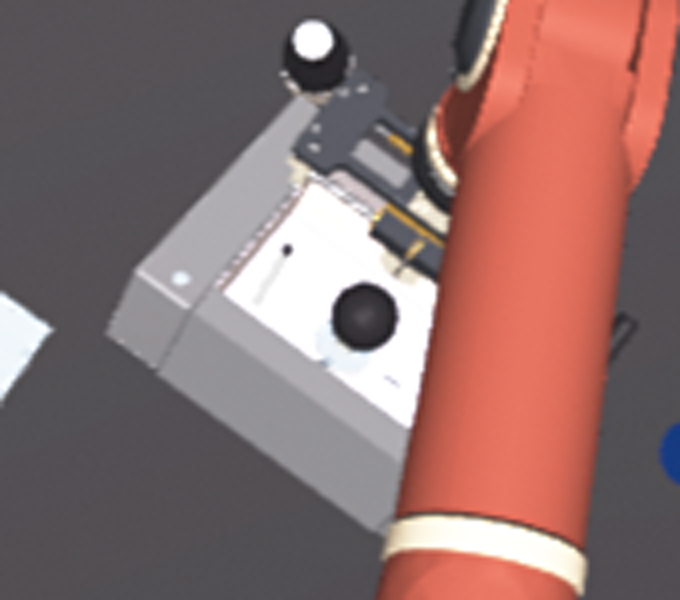

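View pics/s16.png

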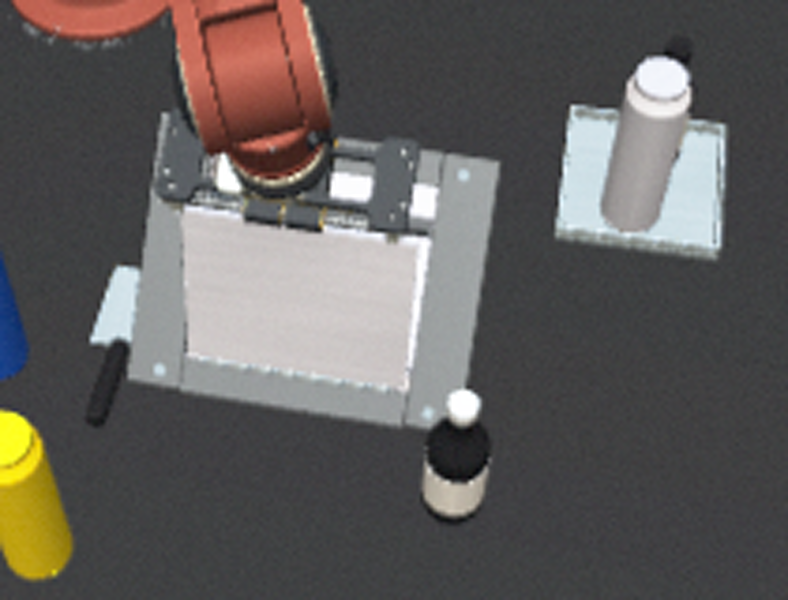

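Run:
```python
from h import *
p,R,o=cur()
R0=R
for th,a in ((.8,-.05),(.9,-.1),(1.0,-.15),(1.1,-.2),(1.2,-.2)):
    Rt=R0@Rn.from_rotvec([0,a,0]).as_matrix()
    T=FC+(-.09+.18*np.cos(th)+.008)*U+(.18*np.sin(th)-.028)*N
    go(f"th{th}",T+.022*Rt[:,2],Rt)
```

```text
th0.8 shift [-16.9  -0.9  -6.6] rv [ 0.   -0.05 -0.  ] | 18 mm 3 deg
th0.9 shift [-34.5  -0.9 -13.9] rv [ 0.  -0.1  0. ] | 37 mm 6 deg
th1.0 shift [-52.7  -0.9 -19.6] rv [ 0.   -0.15  0.  ] | 56 mm 9 deg
th1.1 shift [-71.4  -1.  -23.5] rv [-0.  -0.2  0. ] | 75 mm 11 deg
th1.2 shift [-89.2  -1.  -25.6] rv [-0.  -0.2  0. ] | 93 mm 11 deg
```

```bash
python3 -m handwheel '-8 0 -3 0 -0.02 0 1; -17 0 -6 0 -0.05 0 1; -26 0 -10 0 -0.08 0 1; -35 0 -14 0 -0.1 0 1; -44 0 -17 0 -0.12 0 1; -53 0 -20 0 -0.15 0 1; -62 0 -22 0 -0.17 0 1; -71 0 -24 0 -0.2 0 1; -75 0 -26 0 -0.2 0 1; -75 0 -26 0 -0.2 0 1; -75 0 -26 0 -0.2 0 1; -75 0 -26 0 -0.2 0 1'
python3 - <<'E'
from h import *
st()
import cv2
im=r.snapshot("scene")[:,:,::-1]; cv2.imwrite("pics/s17.png",cv2.resize(im[115:275,170:380],(788,600),interpolation=cv2.INTER_CUBIC))
E
```

```text
clock: 20.13
position: [0.637, -0.0318, 0.2254]
eef_rot: [-0.092, 0.297, 0.95, 0.03]
force: [-0.6, 0.2, -0.5]
opening: 0.0006
t 20.1333 p [ 0.637  -0.0318  0.2254] q [-0.092   0.2967  0.9501  0.0296] F [-0.6  0.2 -0.5] T [-0.19 -0.09  0.04] op 0.0006 j [-0.07  0.68  0.27  1.24 -0.26  1.42  1.19]
```

View pics/s17.png

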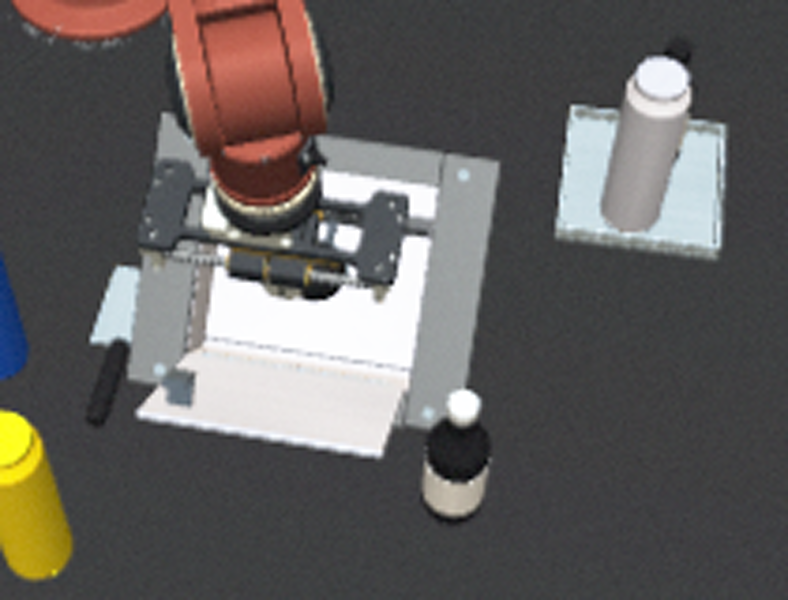

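Run:
```python
from h import *
px=np.array([165+(288-1.5)/4,120+(250-1.5)/4]); pb=np.array([165+(258-1.5)/4,120+(300-1.5)/4])
for q in(px,pb):
    so=least_squares(lambda v:pj("top",FC-.07*Cy+v[0]*U+v[1]*N)-q,[0,0]); print(so.x.round(4),so.cost)
    # family: y free
    for y in(-.06,-.08):
        so=least_squares(lambda v:pj("top",FC+y*Cy+v[0]*U+v[1]*N)-q,[0,0]); print(y,so.x.round(4),so.cost)
# knob check
so=least_squares(lambda v:pj("top",FC+v[0]*U+v[1]*Cy-.038*N)-np.array([165+363.5/4,120+315.5/4]),[0,0]); print("knob off u,y",so.x)
go("stage",FC+.06*N,mk(-N,-Cy)); go("stage.u",FC+.06*N,mk(-N,-Cy*np.cos(.5)-U*np.sin(.5)))
st()
import cv2
im=r.snapshot("scene")[:,:,::-1]; cv2.imwrite("pics/s18.png",cv2.resize(im[115:275,170:380],(788,600),interpolation=cv2.INTER_CUBIC))
im=r.snapshot("top")[:,:,::-1]; cv2.imwrite("pics/t18.png",cv2.resize(im[120:270,165:335],(680,600),interpolation=cv2.INTER_CUBIC))
```

```text
[0.0632 0.0468] 1.6155871338926322e-27
-0.06 [0.1553 0.1553] 4.0389678347315804e-28
-0.08 [-0.0289 -0.0616] 4.0389678347315804e-28
[ 0.0599 -0.0233] 4.0389678347315804e-28
-0.06 [0.1524 0.0953] 8.077935669463161e-28
-0.08 [-0.0327 -0.1418] 4.0389678347315804e-28
knob off u,y [2.64582263e-05 1.15298398e-03]
stage shift [38.1 -1.1 41.6] rv [0.001 0.505 0.003] | 56 mm 29 deg
stage.u shift [38.1 -1.1 41.6] rv [0.127 0.494 0.492] | 56 mm 41 deg
t 20.1833 p [ 0.637  -0.0317  0.2255] q [-0.0919  0.2966  0.9501  0.0297] F [-0.6  0.   0.8] T [-0.11 -0.15  0.03] op 0.0003 j [-0.07  0.68  0.27  1.24 -0.26  1.42  1.19]
```

View pics/s18.png

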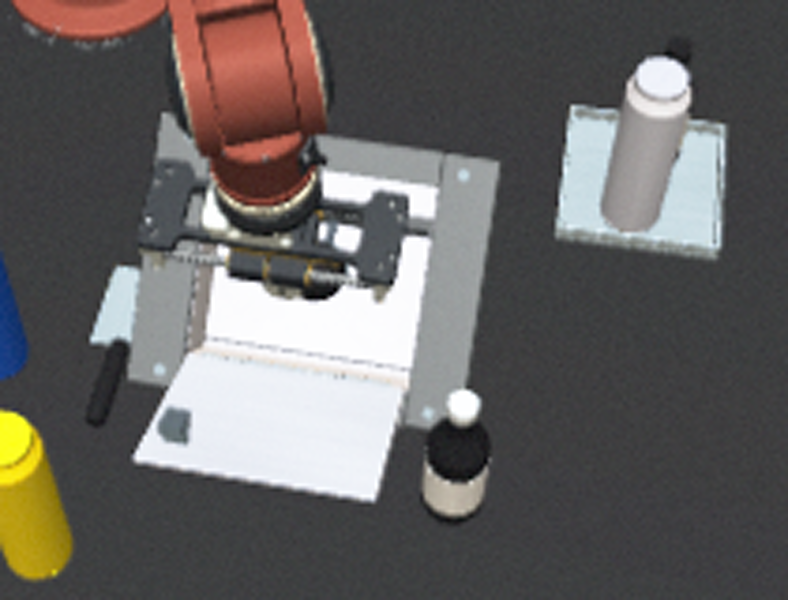

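View pics/t18.png

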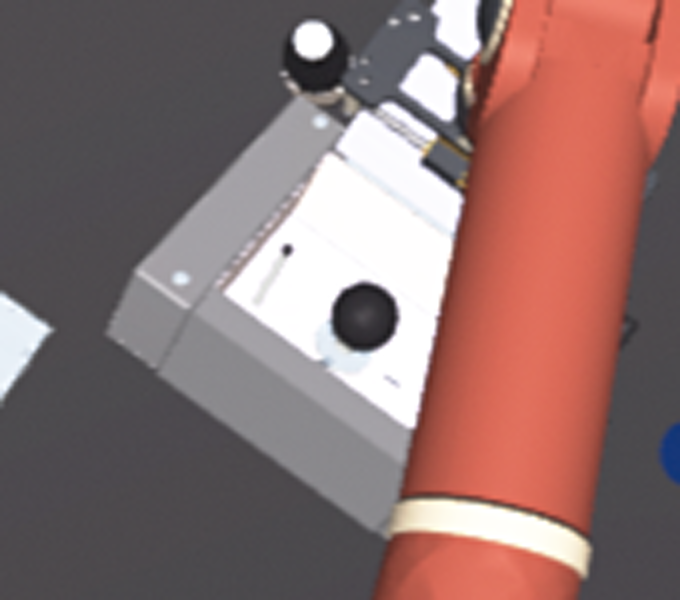

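```bash
python3 -m handwheel '0 0 0 0 0.05 0 0; 5 0 5 0 0.15 0 0; 12 0 13 0 0.27 0 0; 20 0 22 0 0.39 0 0; 28 0 31 0 0.5 0 0; 36 0 40 0 0.505 0 0; 38 -1 42 0 0.505 0 0; 38 -1 42 0 0.505 0 0; 38 -1 42 0 0.505 0 0'
python3 - <<'E'
from h import *
st()
import cv2
p,R,o=cur(); d=p-FC; print("u,y,n",(d@U).round(4),(d@Cy).round(4),(d@N).round(4),o["force"]@N)
go("stage",FC+.06*N,mk(-N,-Cy))
def show(n,x0,y0,w,h,k,fn):
    im=r.snapshot(n)[:,:,::-1]; a=cv2.resize(im[y0:y0+h,x0:x0+w],(w*k,h*k),interpolation=cv2.INTER_CUBIC)
    for e in(.0465,-.0465):
        for z in(0,.02,.04):
            q=(pj(n,p+e*R[:,1]-z*R[:,2])-[x0,y0])*k+k/2-.5; cv2.circle(a,tuple(int(v) for v in q),2,(0,0,255),-1)
    cv2.imwrite(fn,a)
show("top",200,140,100,85,7,"pics/t19.png"); show("scene",200,135,110,85,7,"pics/s19.png")
E
```

```text
clock: 21.03
position: [0.5998, -0.0065, 0.1935]
eef_rot: [-0.325, 0.279, 0.898, 0.103]
force: [-0.5, 0.6, 0.2]
opening: 0.0559
t 21.0333 p [ 0.5998 -0.0065  0.1935] q [-0.3245  0.2794  0.8978  0.103 ] F [-0.5  0.6  0.2] T [-0.33 -0.51 -0.03] op 0.0559 j [ 0.07  0.93  0.17  0.99 -0.4   1.87  1.2 ]
u,y,n 0.0006 -0.0006 0.0615 -0.379992532915274
stage shift [-0.6 -0.6  1.5] rv [0.001 0.003 0.005] | 2 mm 0 deg
```

View pics/t19.png

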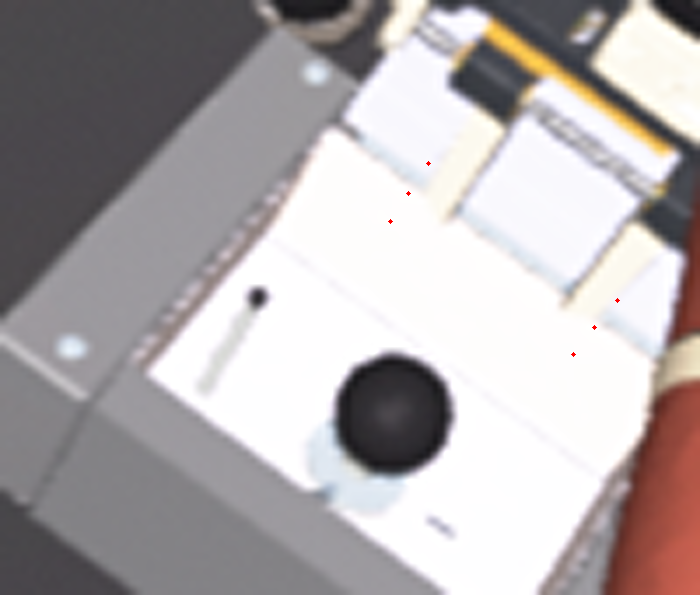

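View pics/s19.png

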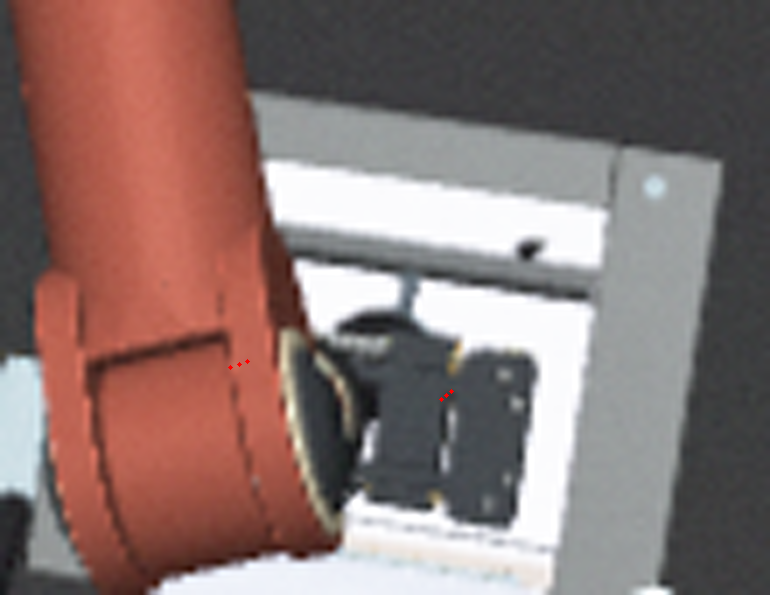

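```bash
python3 -m handwheel '0 0 0 0 0 0 0; 0 0 0 0 0 0 0; 0 0 0 0 0 0 0; 0 0 20 0 0 0 0; 0 0 40 0 0 0 0; 0 0 50 0 0 0 0; 0 0 50 0 0 0 0; 0 0 50 0 0 0 0'
python3 - <<'E'
from h import *
st()
import cv2
p,R,o=cur(); d=p-FC; print("u,y,n",(d@U).round(4),(d@Cy).round(4),(d@N).round(4),o["force"]@N)
w=o["opening"]/2
def show(n,x0,y0,ww,h,k,fn):
    im=r.snapshot(n)[:,:,::-1]; a=cv2.resize(im[y0:y0+h,x0:x0+ww],(ww*k,h*k),interpolation=cv2.INTER_CUBIC)
    for e in(w,-w):
        for z in(0,.022):
            q=(pj(n,p+e*R[:,1]-z*R[:,2])-[x0,y0])*k+k/2-.5; cv2.circle(a,tuple(int(v) for v in q),2,(0,0,255) if z==0 else (0,200,0),-1)
    cv2.imwrite(fn,a)
show("top",200,140,100,85,7,"pics/t20.png")
E
```

```text
clock: 21.8
position: [0.5728, 0.0117, 0.1536]
eef_rot: [-0.326, 0.28, 0.897, 0.103]
force: [-0.8, -0.1, -0.0]
opening: 0.0933
t 21.8 p [0.5728 0.0117 0.1536] q [-0.3263  0.2797  0.8971  0.1027] F [-0.8 -0.1 -0. ] T [-0.37 -0.43  0.01] op 0.0933 j [ 0.05  0.92  0.17  1.16 -0.4   1.74  1.23]
u,y,n -0.0001 -0.0002 0.01 -0.39500062999361607
```

View pics/t20.png

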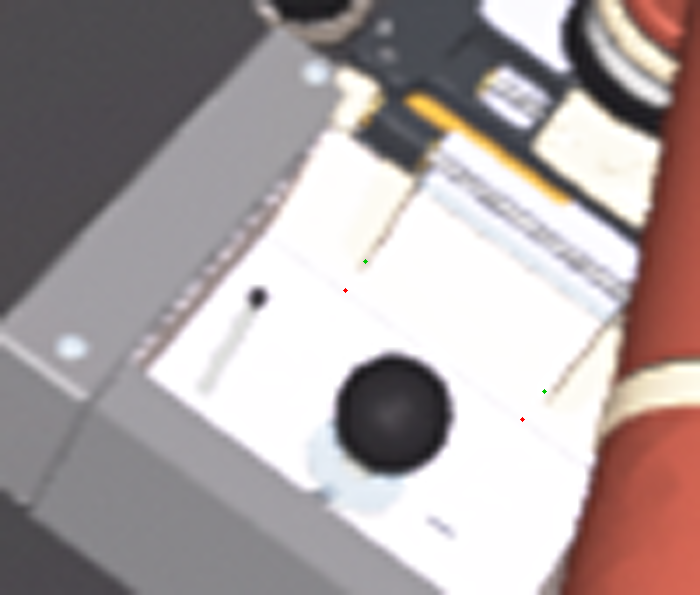

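The green marks (22 mm short of the reported TCP) lie on the visible fingertips, in agreement with the late contact on the hatch; so I go ~20 mm deeper than the readout suggests.

```bash
python3 -m handwheel '0 -1 20 0 0 0 0; 0 -1 40 0 0 0 0; 0 -1 60 0 0 0 0; 0 -1 75 0 0 0 0; 0 -1 75 0 0 0 0; 0 -1 75 0 0 0 0'
python3 - <<'E'
from h import *
st()
import cv2
p,R,o=cur(); d=p-FC; print("u,y,n",(d@U).round(4),(d@Cy).round(4),(d@N).round(4),o["force"]@N)
w=o["opening"]/2
def show(n,x0,y0,ww,h,k,fn):
    im=r.snapshot(n)[:,:,::-1]; a=cv2.resize(im[y0:y0+h,x0:x0+ww],(ww*k,h*k),interpolation=cv2.INTER_CUBIC)
    for e in(w,-w):
        for z in(0,.020):
            q=(pj(n,p+e*R[:,1]-z*R[:,2])-[x0,y0])*k+k/2-.5; cv2.circle(a,tuple(int(v) for v in q),2,(0,0,255) if z==0 else (0,200,0),-1)
    cv2.imwrite(fn,a)
show("top",200,140,100,85,7,"pics/t21.png")
E
```

```text
clock: 22.35
position: [0.5334, 0.038, 0.0963]
eef_rot: [-0.326, 0.28, 0.897, 0.103]
force: [-0.1, -0.6, 0.3]
opening: 0.0935
t 22.35 p [0.5334 0.038  0.0963] q [-0.3257  0.2799  0.8972  0.1028] F [-0.1 -0.6  0.3] T [-0.38 -0.54 -0.03] op 0.0935 j [ 0.01  0.91  0.16  1.36 -0.41  1.54  1.27]
u,y,n -0.0006 0.0008 -0.0643 0.3621983901462415
```

View pics/t21.png

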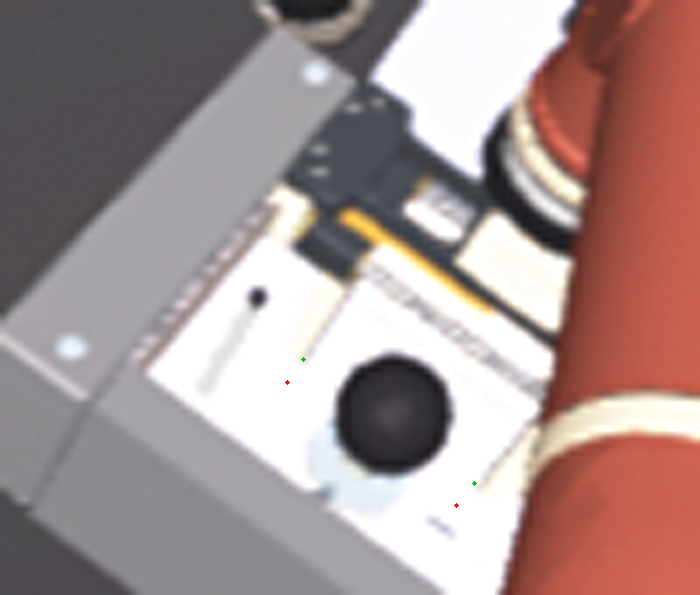

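```bash
python3 -m handwheel '0 0 7 0 0 0 0; 0 0 13 0 0 0 0; 0 0 13 0 0 0 0; 0 0 13 0 0 0 1; 0 0 13 0 0 0 1; 0 0 13 0 0 0 1; 0 0 13 0 0 0 1; 0 0 13 0 0 0 1; 0 0 13 0 0 0 1; 0 0 13 0 0 0 1; 0 0 13 0 0 0 1' 60
python3 - <<'E'
from h import *
st()
import cv2
p,R,o=cur(); d=p-FC; print("u,y,n",(d@U).round(4),(d@Cy).round(4),(d@N).round(4),o["force"]@N)
im=r.snapshot("top")[:,:,::-1]; cv2.imwrite("pics/t22.png",cv2.resize(im[140:225,200:300],(700,595),interpolation=cv2.INTER_CUBIC))
E
```

```text
clock: 23.32
position: [0.5271, 0.0447, 0.0859]
eef_rot: [-0.325, 0.28, 0.897, 0.104]
force: [2.3, 4.5, -1.3]
opening: 0.0545
t 23.3167 p [0.5271 0.0447 0.0859] q [-0.3251  0.2796  0.8974  0.1042] F [ 2.3  4.5 -1.3] T [ 0.06 -1.13 -0.79] op 0.0545 j [ 0.01  0.91  0.15  1.39 -0.42  1.51  1.28]
u,y,n -0.0004 -0.0011 -0.0781 -1.4120593540558926
```

View pics/t22.png

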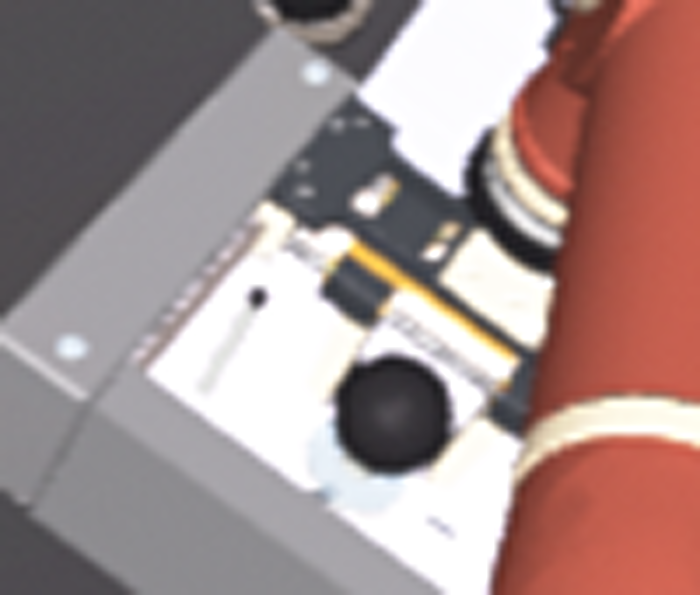

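```bash
python3 -m handwheel '0 0 0 0 0 0.08 1; 0 0 0 0 0 0.17 1; 0 0 0 0 0 0.26 1; 0 0 0 0 0 0.35 1; 0 0 0 0 0 0.44 1; 0 0 0 0 0 0.53 1; 0 0 0 0 0 0.62 1; 0 0 0 0 0 0.71 1; 0 0 0 0 0 0.8 1; 0 0 0 0 0 0.89 1; 0 0 0 0 0 0.98 1; 0 0 0 0 0 1.0 1'
python3 - <<'E'
from h import *
st()
import cv2
p,R,o=cur(); d=p-FC; print("u,y,n",(d@U).round(4),(d@Cy).round(4),(d@N).round(4),"Tn",o["wrist_torque"]@N, "yaw",np.arctan2(-R[:,1]@U,-R[:,1]@Cy))
im=r.snapshot("top")[:,:,::-1]; cv2.imwrite("pics/t23.png",cv2.resize(im[140:225,200:300],(700,595),interpolation=cv2.INTER_CUBIC))
E
```

```text
clock: 24.37
position: [0.5266, 0.0443, 0.0861]
eef_rot: [-0.335, 0.676, 0.653, -0.065]
force: [3.7, 3.1, -0.1]
opening: 0.0546
t 24.3667 p [0.5266 0.0443 0.0861] q [-0.3353  0.6758  0.6531 -0.0655] F [ 3.7  3.1 -0.1] T [ 0.21 -1.18 -0.56] op 0.0546 j [-0.14  0.95  0.44  1.4  -0.57  1.59  0.44]
u,y,n -0.0002 -0.0005 -0.0781 Tn 0.11351416939654344 yaw 0.9967137212404305
```

View pics/t23.png

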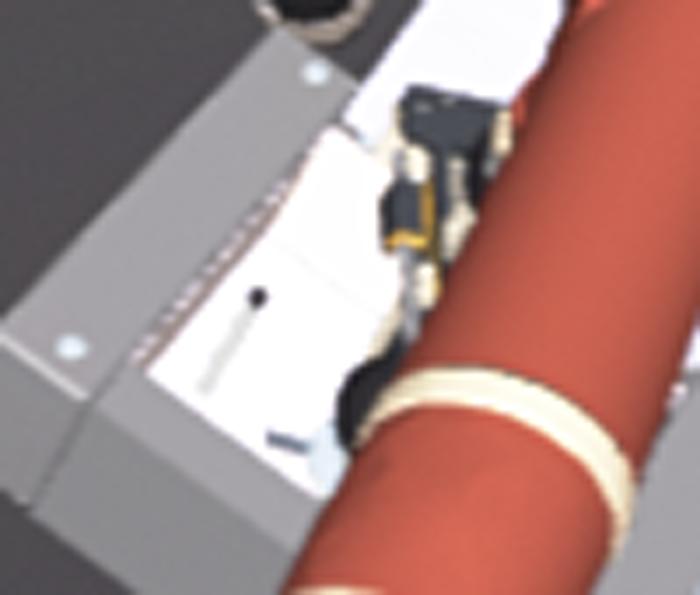

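```bash
python3 -m handwheel '0 0 0 0 0 0.07 1; 0 0 0 0 0 0.14 1; 0 0 0 0 0 0.2 1; 0 0 0 0 0 0.2 1'
python3 - <<'E'
from h import *
st()
p,R,o=cur(); print("Tn",o["wrist_torque"]@N, "yaw",np.arctan2(-R[:,1]@U,-R[:,1]@Cy))
E
python3 -m handwheel '0 0 0 0 0 0.05 1; 0 0 0 0 0 0.1 1; 0 0 0 0 0 0.1 1'
python3 - <<'E'
from h import *
import cv2
st()
p,R,o=cur(); print("Tn",o["wrist_torque"]@N, "yaw",np.arctan2(-R[:,1]@U,-R[:,1]@Cy))
im=r.snapshot("top")[:,:,::-1]; cv2.imwrite("pics/t24.png",cv2.resize(im[140:225,200:300],(700,595),interpolation=cv2.INTER_CUBIC))
E
```

```text
clock: 24.75
position: [0.5265, 0.0443, 0.0861]
eef_rot: [-0.327, 0.737, 0.583, -0.098]
force: [3.7, 5.0, 0.5]
opening: 0.0544
t 24.75 p [0.5265 0.0443 0.0861] q [-0.3275  0.7371  0.5829 -0.0982] F [3.7 5.  0.5] T [ 0.22 -1.12 -0.99] op 0.0544 j [-0.16  0.96  0.5   1.4  -0.6   1.61  0.27]
Tn -0.23303905125022048 yaw 1.1949931575874333
clock: 25.0
position: [0.5261, 0.0434, 0.086]
eef_rot: [-0.322, 0.764, 0.547, -0.115]
force: [2.0, 3.6, -0.5]
opening: 0.0544
t 25.0 p [0.5261 0.0434 0.086 ] q [-0.3218  0.7645  0.5466 -0.1149] F [ 2.   3.6 -0.5] T [ 0.03 -1.26 -0.36] op 0.0544 j [-0.18  0.96  0.52  1.4  -0.62  1.62  0.19]
Tn 0.2005668939767397 yaw 1.2924954930749732
```

View pics/t24.png

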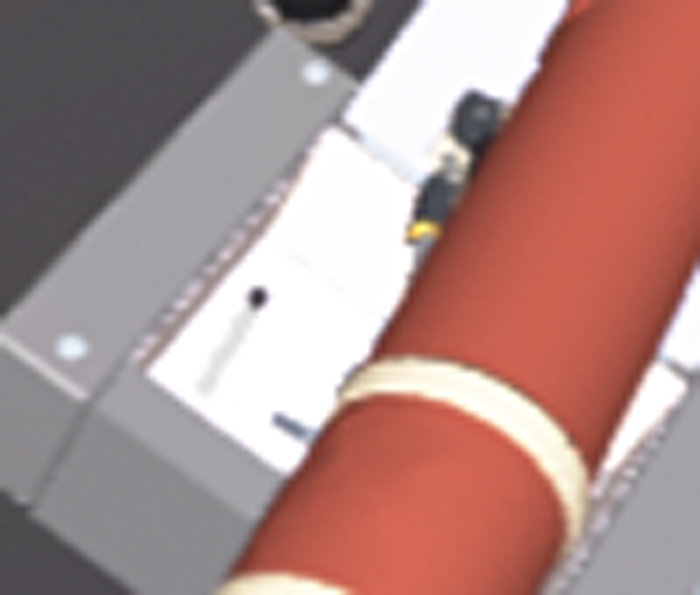

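```bash
cat > q.py <<'E'
from h import *
p,R,o=cur(); print("t",o["clock"],"Tn",o["wrist_torque"]@N, "T",o["wrist_torque"].round(2),"yaw",np.arctan2(-R[:,1]@U,-R[:,1]@Cy),"j",o["joint_positions"].round(2),"F",o["force"].round(1),o["joint_efforts"].round(2)[[4,6]])
E
python3 -m handwheel '0 0 0 0 0 0.05 1; 0 0 0 0 0 0.05 1'; python3 q.py; python3 -m handwheel '0 0 0 0 0 0.05 1; 0 0 0 0 0 0.05 1'; python3 q.py; python3 -m handwheel '0 0 0 0 0 0.05 1; 0 0 0 0 0 0.05 1'; python3 q.py; python3 -m handwheel '0 0 0 0 0 0.05 1; 0 0 0 0 0 0.05 1'; python3 q.py
```

```text
clock: 25.22
position: [0.5256, 0.0425, 0.0859]
eef_rot: [-0.319, 0.778, 0.527, -0.124]
force: [0.1, 1.4, 0.6]
opening: 0.0544
t 25.2167 Tn 1.1026804073544394 T [ 0.15 -1.36  0.69] yaw 1.3429150232898577 j [-0.18  0.97  0.54  1.4  -0.62  1.62  0.14] F [0.1 1.4 0.6] [ 0.22 -1.24]
clock: 25.38
position: [0.5247, 0.041, 0.0858]
eef_rot: [-0.315, 0.792, 0.506, -0.133]
force: [-2.3, -0.3, -0.3]
opening: 0.0544
t 25.3833 Tn 0.5534535765377654 T [-0.58 -0.82  0.73] yaw 1.3976227895165725 j [-0.19  0.97  0.55  1.4  -0.63  1.63  0.1 ] F [-2.3 -0.3 -0.3] [-0.68 -0.78]
clock: 25.55
position: [0.5237, 0.0396, 0.0858]
eef_rot: [-0.311, 0.805, 0.485, -0.143]
force: [-2.2, -2.9, -0.1]
opening: 0.0545
t 25.55 Tn 0.2285166552513885 T [-1.06 -0.26  0.9 ] yaw 1.4513727228196385 j [-0.19  0.97  0.57  1.4  -0.63  1.63  0.06] F [-2.2 -2.9 -0.1] [-1.59 -0.38]
clock: 25.72
position: [0.5225, 0.0383, 0.086]
eef_rot: [-0.307, 0.817, 0.463, -0.152]
force: [-4.6, -4.4, -0.4]
opening: 0.0541
t 25.7167 Tn -0.22818055003998114 T [-1.53  0.29  0.9 ] yaw 1.5052979322652547 j [-0.2   0.98  0.59  1.41 -0.64  1.64  0.01] F [-4.6 -4.4 -0.4] [-2.32  0.16]
```

```bash
python3 -m handwheel '0 0 0 0 0 0 0.5; 0 0 0 0 0 0 0; 0 0 0 0 0 0 0; 0 0 0 0 0 0 0; 0 0 0 0 0 0 0; 0 0 0 0 0 0 0'; python3 q.py
python3 - <<'E'
from h import *
st()
p,R,o=cur(); d=p-FC; print("u,y,n",(d@U).round(4),(d@Cy).round(4),(d@N).round(4))
go("ctr",FC-.078*N)
E
```

```text
clock: 26.22
position: [0.5259, 0.0433, 0.086]
eef_rot: [-0.309, 0.816, 0.466, -0.147]
force: [0.2, 0.1, 0.1]
opening: 0.0826
t 26.2167 Tn -0.0748543180802369 T [-0.42 -0.39  0.01] yaw 1.4965545427401343 j [-0.2   0.98  0.58  1.4  -0.65  1.64  0.01] F [0.2 0.1 0.1] [-0.16  0.05]
t 26.2167 p [0.5259 0.0433 0.086 ] q [-0.3089  0.8161  0.4657 -0.147 ] F [0.2 0.1 0.1] T [-0.42 -0.39  0.01] op 0.0826 j [-0.2   0.98  0.58  1.4  -0.65  1.64  0.01]
u,y,n -0.0002 0.0007 -0.0782
ctr shift [ 0.7 -0.2 -0.2] rv [0. 0. 0.] | 1 mm 0 deg
```

```bash
python3 -m handwheel '0 0 -15 0 0 0 0; 0 0 -40 0 0 0 0; 0 0 -70 0 0 0 0; 0 0 -100 0 0 0 0; 0 0 -120 0 0 0 0; 0 0 -125 0 0 0 0; 0 0 -125 0 0 0 0'
python3 - <<'E'
from h import *
st()
import cv2
go("away",[.60,.05,.36],mk(-Z,-Cy))
go("away2",[.45,.30,.36],mk(-Z,-Cy))
go("away2b",[.40,.35,.34],mk(-Z,U))
go("away2c",[.40,.35,.34],mk(-Z,-U))
im=r.snapshot("top")[:,:,::-1]; cv2.imwrite("pics/t25.png",cv2.resize(im[140:225,200:300],(700,595),interpolation=cv2.INTER_CUBIC))
im=r.snapshot("scene")[:,:,::-1]; cv2.imwrite("pics/s25.png",cv2.resize(im[115:275,170:380],(788,600),interpolation=cv2.INTER_CUBIC))
E
```

```text
clock: 26.8
position: [0.5924, -0.0038, 0.1822]
eef_rot: [-0.308, 0.817, 0.466, -0.146]
force: [0.2, -0.7, 0.5]
opening: 0.0926
t 26.8 p [ 0.5924 -0.0038  0.1822] q [-0.3079  0.8167  0.4657 -0.1462] F [ 0.2 -0.7  0.5] T [-0.43 -0.39 -0.02] op 0.0926 j [-0.09  0.98  0.58  1.05 -0.62  1.93 -0.1 ]
away shift [  58.2 -128.8 -120.7] rv [-0.518 -0.559 -1.432] | 186 mm 93 deg
away2 shift [ 192.4 -323.6   49.8] rv [-0.518 -0.559 -1.432] | 380 mm 93 deg
away2b shift [ 207.8 -363.2  109.7] rv [ 0.04  -1.047 -2.888] | 433 mm 176 deg
away2c shift [ 207.8 -363.2  109.7] rv [-0.695 -0.027  0.07 ] | 433 mm 40 deg
```

View pics/t25.png

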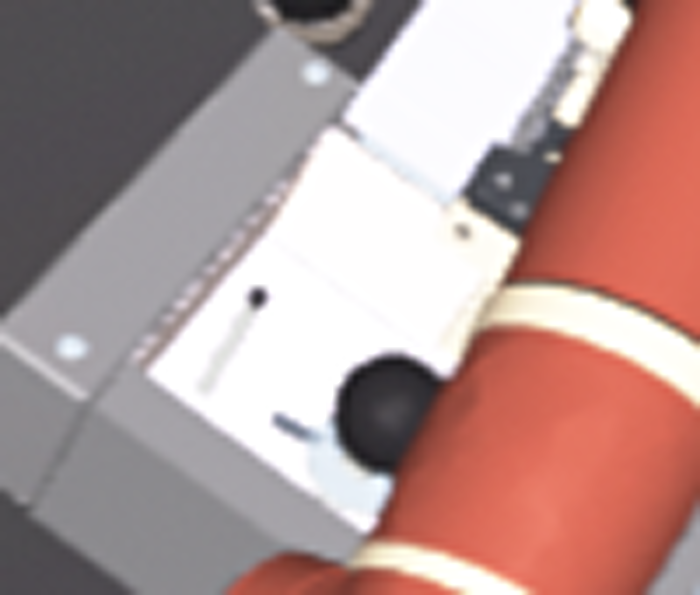

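View pics/s25.png

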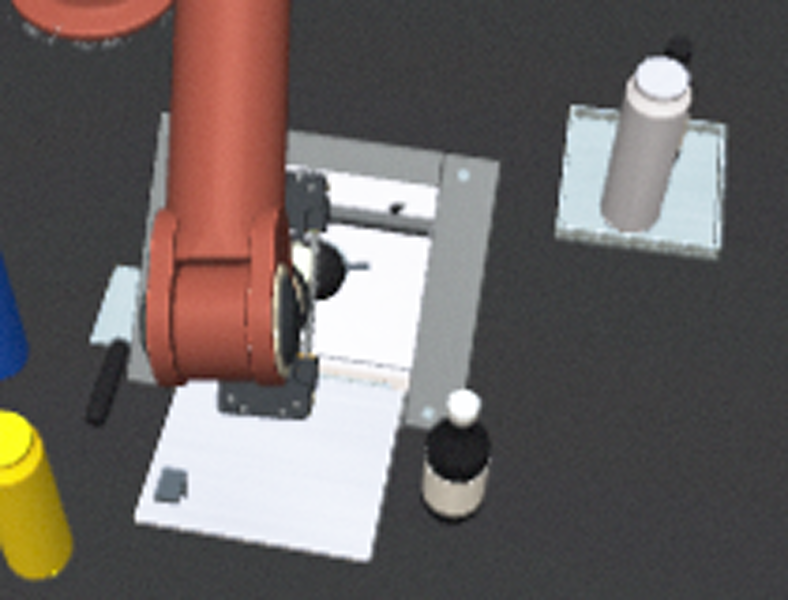

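Run:
```python
from h import *
for nm,q,n,sc,o in (("tip",(275,417),"top",7,(200,140)),("in",(315,437),"top",7,(200,140)),("stip",(368,267),"scene",3.75,(170,115)),("sin",(345,267),"scene",3.75,(170,115)),("start",(325,495),"top",7,(200,140)),("mid",(285,440),"top",7,(200,140))):
    px=np.array(q)/sc-.4+np.array(o)
    for nn in(-.062,-.07):
        so=least_squares(lambda v:pj(n,FC+v[0]*U+v[1]*Cy+nn*N)-px,[0,0]).x; print(nm,nn,so.round(3),"ang",np.arctan2(-so[1],so[0]).round(2))
```

```text
tip -0.062 [ 0.021 -0.041] ang 1.09
tip -0.07 [ 0.015 -0.041] ang 1.22
in -0.062 [ 0.017 -0.021] ang 0.89
in -0.07 [ 0.011 -0.022] ang 1.11
stip -0.062 [ 0.006 -0.045] ang 1.43
stip -0.07 [ 0.006 -0.044] ang 1.45
sin -0.062 [ 0.003 -0.024] ang 1.44
sin -0.07 [ 0.002 -0.024] ang 1.47
start -0.062 [ 0.04  -0.003] ang 0.06
start -0.07 [ 0.034 -0.003] ang 0.08
mid -0.062 [ 0.029 -0.031] ang 0.83
mid -0.07 [ 0.022 -0.031] ang 0.95
```

```bash
python3 -m handwheel '8 -18 -20 0 0 0 0; 16 -38 -40 -0.1 0 0 0; 25 -57 -60 -0.22 0 0 0; 34 -76 -80 -0.34 0 0 0; 43 -95 -100 -0.46 0 0 0; 52 -114 -115 -0.58 0 0 0; 70 -145 -115 -0.69 0 0 0; 90 -178 -100 -0.69 0 0 0; 110 -212 -80 -0.69 0 0 0; 130 -246 -50 -0.69 0 0 0; 150 -280 -20 -0.69 0 0 0; 165 -305 0 -0.69 0 0 0'
python3 - <<'E'
from h import *
st()
import cv2
im=r.snapshot("top")[:,:,::-1]; cv2.imwrite("pics/t26.png",cv2.resize(im[110:270,105:335],(782,544),interpolation=cv2.INTER_CUBIC))
im=r.snapshot("scene")[:,:,::-1]; cv2.imwrite("pics/s26.png",cv2.resize(im[115:275,170:380],(788,600),interpolation=cv2.INTER_CUBIC))
E
```

```text
clock: 27.9
position: [0.4771, 0.2444, 0.3831]
eef_rot: [-0.015, 0.872, 0.489, 0.017]
force: [0.6, 1.4, -0.1]
opening: 0.0928
t 27.9 p [0.4771 0.2444 0.3831] q [-0.0153  0.872   0.4889  0.0172] F [ 0.6  1.4 -0.1] T [-0.04  0.09 -0.08] op 0.0928 j [-1.01  0.35  0.77  1.45 -0.28  1.41 -0.78]
```

View pics/t26.png

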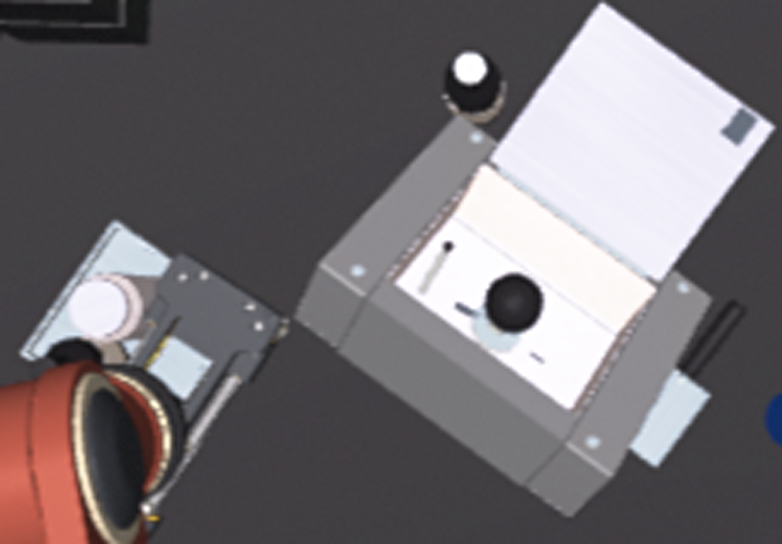

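View pics/s26.png

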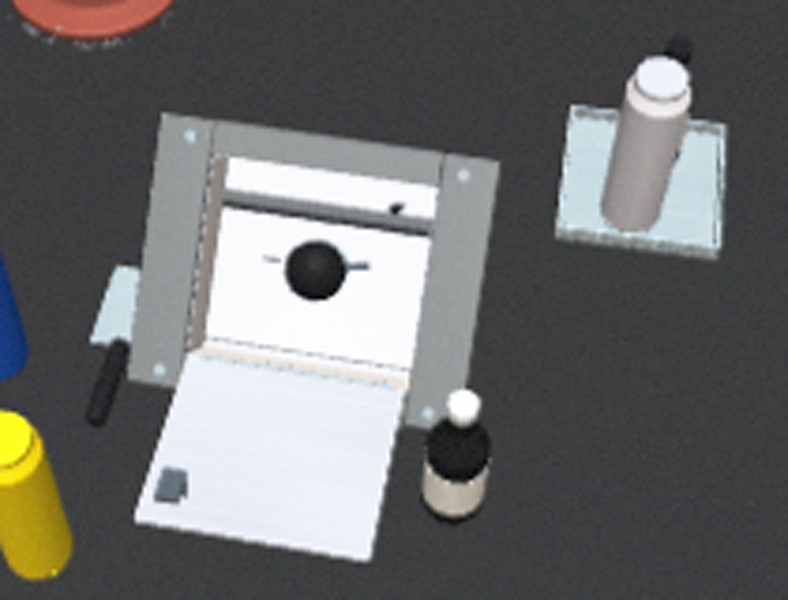

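```bash
python3 -m handwheel '0 0 0 0 0 0 0; 0 0 0 0 0 0 0; 0 0 0 0 0 0 0; 0 0 0 0 0 0 0'
python3 - <<'E'
from h import *
for th in(2.2,2.3):
  for y in(.097,-.097): print(th,((pj("scene",FC+(-.09+.18*np.cos(th))*U+.18*np.sin(th)*N+y*Cy)-[170,115])*3.75+1.4).round())
o=r.get_obs(); print(o["clock"],abs(o["qd"]).max(),o["position"],o["force"])
print(r.job_done())
E
```

```text
clock: 28.33
position: [0.4812, 0.2404, 0.3844]
eef_rot: [-0.014, 0.873, 0.486, 0.019]
force: [-0.1, -0.4, -0.0]
opening: 0.0933
2.2 [130. 508.]
2.2 [369. 549.]
2.3 [132. 521.]
2.3 [367. 563.]
28.3333 0.007138627481391121 [0.48122324 0.24036309 0.38442953] [-0.07799185 -0.43784616 -0.0341306 ]
the job is handed in; nothing more can be done
None
```

The job is handed in at 28.3 s. All steps were done in the order asked, and the last checks agree; no verdict was reported.

- **Canister:** It stands upright in the free half of the tray, next to bottle_a. Bottle_a was not touched.
- **Hatch:** I pushed it in near its upper edge with about 5.7 N, it popped ajar, and I drew it past upright so it fell. The corners of its free edge in the last picture lie within about 5 px of where the 2.3 rad stop should be, in a crop enlarged 3.75 times.
- **Knob:** I gripped it at 60 N and turned it clockwise by about 1.3 rad. The wrist torque then rose from about 0.2 to 1.1 N m. After that the gripper turned on by about 0.16 rad while the knob did not follow. The pointer now points to the console's right, which I read as about 1.4 rad.
- **Bottles and scraper:** They show no sign of having moved in the last pictures.
- **Robot:** It was clear of everything and at rest, with the force near zero.

**Disagreement:** The visible fingertips and the contact with the hatch both put the finger ends about 20 mm behind the reported TCP. I allowed for this at the hatch edge and the knob. The canister grasp came before I noticed it and held without trouble.

**Uncertain:** The top view alone gave the pointer angle as 1.1 to 1.2 rad if the skirt lies higher than I assumed. The scene view (about 1.45 rad) and the torque rise both speak for the stop.

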